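# Set the telescopic bench magnifier over the bur block and close its cam lever

### The job

Set the bench magnifier for checking the burs: first swing its stiff arm round until it points at the middle of the bur block, then draw the sprung leg out until its cross bar lines up with the mark clip on the rule. While you hold the leg there, push the cam lever fully closed against the leg, and finish still holding the cross bar at the mark with the lever closed; do not let go. Do not shift the bur block or the other things on the worktop.

Things in the scene. Friction and masses are not known exactly. Their poses are not given: they have to be found in the camera images.
- pivot (a point): point on the upright pivot axis of the magnifier's arm, 85 mm above the worktop. Its x axis runs outward along the arm (level), y to the arm's left looking outward, z up. The white foot (104 mm across) and post below are fixed. Offsets below are in this frame: 'out' is x, 'left' y, 'right' -y; heights are above the worktop
- swing_arm (a joint): turn of the arm about the upright pivot, rad, + is anticlockwise from above; range -1.0 to 0.6. Stiff: it takes about 2 N m to turn (some 10 N at the cross bar) and it stays where it is left. It starts with the arm clockwise of the bur block, so it must be swung anticlockwise
- leg (a joint): how far the flat steel leg (16 mm wide, top at 91 mm) is drawn out of the arm's collar, m, 0 to 0.08. A spring of about 3 to 4 N always pulls it back in, also when the cam lever is closed, so it must be held all the time
- cross_bar: grey bar fixed across the leg, 14 mm thick (along the arm), 170 mm long (its y axis), 18 mm high, heights 100 to 118 mm. Origin at its middle, 50 mm right of the leg's centre line, 150 mm out from the pivot plus the leg's value; axes as pivot. Ends 35 mm left and 135 mm right of the leg. Fingers may straddle its long part from above; only the cam lever is below it
- handle (a point): on the cross bar's long part, 108 mm right of the leg's centre line, 27 mm from the bar's right end, height 109 mm: outside the open cam lever, the place to hold it. Fingers straddling the bar here, tips 75 to 79 mm high, slid along the bar towards the leg meet the lever and close it; slide with a loose grip (the spring keeps the bar on the inner finger), a tight one drags the arm round
- bar_point (a point): centre of the cross bar's short (left) end face, 35 mm left of the leg; this is the pointer to be set level with the mark clip along the arm; axes as pivot
- mark_point (a point): top of the small black upright mark clip on the steel rule beside the leg, 57 mm left of the leg's centre line, height 109 mm; axes as pivot. The leg is at the mark when bar_point is as far out along the arm as this point. Leave the clip where it is
- mark_clip (a joint): the leg value (m) at which the cross bar lines up with the mark clip; 0.03 to 0.05, not to be changed
- cam_lever (a joint): cam lever's turn, rad: 0 fully open (0.38 rad out from the leg, to its right), 0.38 fully closed (parallel to the leg). Turns anticlockwise from above to close; light friction of about 0.12 N m, stays where it is left
- lever_tip (a point): centre of the rounded end of the flat steel cam lever. The lever is 12 mm wide (16 mm at the round end), heights 79 to 93 mm, so it passes under the cross bar and the lens; it turns about an upright pin on the collar, 96 mm out and 24 mm right of the arm's pivot; this tip is 146 mm from the pin
- lens_center (a point): centre of the round magnifier lens at the leg's end, 92 mm across the frame, height 109 mm (frame 12 mm thick); 235 mm out from the pivot plus the leg's value
- bur_center (a point): centre of the bur block (36 x 92 mm, 51 mm high with its burs standing up), half-way up; loose, stays where it is
- kidney_dish: kidney-shaped dish 87 x 195 x 35 mm, loose bystander; origin at the centre of its underside
- nail_brush: brush 36 x 98 x 32 mm, loose bystander; origin at the centre of its underside
- indicator_tape: roll of tape lying flat, 100 mm across, 25 mm high, loose bystander; origin at the centre of its underside

How it is judged:
By the outcome, as a careful person would: the job done as asked, in the order asked, and still so for the second after the job is handed in, while the arm keeps its last pose, push and grip.
It also fails if it takes over 45 s, if anything falls off the work surface, if the arm or the gripper's body presses on something with over 40 N, if the wrist force passes 120 N, or if a joint passes its speed limit or range.

### The arm

A 6-joint arm with a two-finger parallel gripper is mounted at the origin on a cart in front of the work surface, level with it; the furniture and walls round the work are solid. World frame = base frame: x ahead of the robot, y to its left, z up, the work surface at z = 0. Lengths are in m, angles in rad, forces in N, time in s.
With the tool pointing down it reaches from about 0.35 to 0.775 m from the base axis. Payload 7.3 kg.
Tool frame: the origin (TCP) lies on the centre line of the jaws, within the pads' length; the fingertips stand tip_reach ahead of it and the grasp point (between the pads) lies 6 mm ahead of it (tip_reach is the distance from the TCP to the fingertips, in m); x points along the fingers, y is the direction in which the jaws open and shut, and the axes are right-handed (so a half turn about x gives the same grasp; the last joint's range is limited). The gripper opens to 92 mm and grips with 3 to 60 N. Pads are 19 mm wide; open, the fingers measure 130 mm over their backs; the gripper's body (75 mm by 190 mm) begins 47 mm behind the grasp point.
Start: joints at [-1.453, 0.342, 1.524, -0, 1.275, -0.146], TCP at [0.137, -0.507, 0.227] pointing down, gripper open.
Joint ranges: [-2.53, 2.53], [-0.77, 2.02], [0.04, 2.7], [-1, 4.14], [0.28, 2.66], [-3.11, 3.11]. Speed limits (rad/s): [2.57, 2.57, 3.14, 3.14, 3.14, 3.14].

### API

Orientations are given as [roll, pitch, yaw] about the fixed x, y, z axes, in that order (R = Rz(yaw) Ry(pitch) Rx(roll)).
In Python, from cell import observe, read_camera, get_calibration, hand_in, tip_reach gives the robot as it stands. The module is installed in compiled form; this text tells all that it offers.
- The arm moves only by the shell command python3 -m crank 'ROWS' [FORCE]. ROWS is JSON, a list of rows, each an object of numbers: "fingers": the opening, from -1 (shut) to 1 (fully open); "tx", "ty", "tz": the shift along the tool's x, y, z in units of 40 mm (1.0 is 40 mm); "roll": the turn about the tool's x in units of 10 degrees (1.0 is 10 degrees). In form: [{"fingers": .., "tx": .., "ty": .., "tz": .., "roll": ..}, ...]. A call has exactly 8 rows; each row is the pose to reach, as a shift and turn from the pose commanded when the call began, along the tool's axes at that moment; what a row does not reach only later rows make up. A row lasts 1/8 s, in which the tool goes at most 62.5 mm and 10.7 degrees, less where a joint would pass 70% of its speed; a pose out of reach is approached as far as the arm can. A call with a gripper value outside its range is refused whole. The fingers move at their own pace and stop on an object; FORCE is the grip in N (left out, the last holds). Time passes only in rows, so rows that repeat a pose let the fingers close, or fill a call up. It gives the time, the measured TCP pose, the force and the opening at its end, in the units of the state.
- observe(): the state, without advancing time (a new reading comes with each control period).
- read_camera(name): name is "side" or "top"; returns (picture, depth): 384x512x3 uint8, red, green, blue; 384x512 float32, m along the optical axis (not along the pixel's ray), 0 where there is no reading.
- get_calibration(name): a dict with "vertical_fov" (degrees; the focal length in pixels is half the picture's height over the tangent of half this angle, whatever the lens; pixels are square), "cx", "cy" (the principal point, pixels), "pose" (4x4, takes a point from camera to world coordinates). Camera axes: x right, y down, z forward; pixel columns grow to the right and rows downward; lengths in m; the calibration is good to about 2 mm. A picture is of the moment at which its call begins. get_calibration takes no time and is no camera call.
- hand_in(): hands the job in, once; it reports no verdict.
The state is a dict: "time": time; "qpos": joint angles; "qvel": joint speeds; "joint_efforts": joint torques, N m; "tool_pos": TCP position; "tool_rot": TCP orientation; "contact_force": force on the tool from outside, world axes, zero at the start; "torque": the same for the moment, N m; "opening": finger opening in m.
Only numpy, scipy, OpenCV 4.12 (cv2) and the standard library are available. Lean on these libraries where they do the work, as an engineer would, in place of code of your own. Each camera call takes 0.05 s, during which the arm holds its last target. There are 200 camera calls.

## Working session

There is one attempt and no reset: what is moved stays moved. The work goes in short steps, Python scripts to look and compute and a shell command to move; the robot and the scene stay as the last step left them, time stands still between calls to the robot, and variables do not carry over. Pictures are saved under pics/ and viewed, about 8 in all and at most 12, crops included, and the job is handed in when it is done.

```bash
mkdir -p pics
cat > h.py <<'E'
import numpy as np, cv2
from cell import *
def K(n):
    c=get_calibration(n); f=192/np.tan(np.radians(c["vertical_fov"])/2); return f,c["cx"],c["cy"],np.array(c["pose"])
def onplane(n,u,v,z):
    f,cx,cy,T=K(n); d=T[:3,:3]@np.array([(u-cx)/f,(v-cy)/f,1.]); o=T[:3,3]; return o+d*(z-o[2])/d[2]
def cloud(n,D):
    f,cx,cy,T=K(n); v,u=np.mgrid[:384,:512]; P=np.stack([(u-cx)/f*D,(v-cy)/f*D,D],-1); return P@T[:3,:3].T+T[:3,3]
def proj(n,p):
    f,cx,cy,T=K(n); q=T[:3,:3].T@(np.array(p)-T[:3,3]); return f*q[0]/q[2]+cx,f*q[1]/q[2]+cy
E
python3 - <<'E'
from h import *
print(tip_reach if not callable(tip_reach) else tip_reach()); print(observe())
for n in("top","side"):
    im,D=read_camera(n); cv2.imwrite(f"pics/{n}0.png",im[...,::-1]); np.savez(f"{n}0.npz",im=im,D=D); print(n,K(n))
E
```

```text
0.025
{'time': 0.0, 'qpos': array([-1.45300185e+00,  3.42762455e-01,  1.52502398e+00,  4.00012948e-06,
        1.27541790e+00, -1.45958185e-01]), 'qvel': array([-1.71425108e-04, -8.41673049e-05,  1.48624544e-04,  5.38567668e-04,
        4.91956295e-04,  2.32366273e-03]), 'joint_efforts': array([-4.38348679e-04, -4.31243920e+01, -2.44222856e+01,  7.18801282e-02,
        5.60044439e-02, -1.52467323e-04]), 'tool_pos': array([ 0.13686476, -0.50641564,  0.22662192]), 'tool_rot': array([-1.71912782,  1.56918464,  1.68621634]), 'contact_force': array([-0.22084192,  0.3259258 , -0.42502207]), 'torque': array([ 0.06701842, -0.03073722, -0.01892447]), 'opening': 0.09151964796355178}
top (np.float64(428.63519886877066), 256.41088297005024, 188.35708187387118, array([[-1.57833649e-02, -9.90735808e-01,  1.34883075e-01,
         4.17002669e-01],
       [-9.99872990e-01,  1.59373773e-02,  6.20552335e-05,
         1.07227297e-01],
       [-2.21116280e-03, -1.34864964e-01, -9.90861520e-01,
         1.01897402e+00],
       [ 0.00000000e+00,  0.00000000e+00,  0.00000000e+00,
         1.00000000e+00]]))
side (np.float64(425.86186266194244), 249.56988436619645, 195.70934653799378, array([[ 0.99806859, -0.00290652,  0.06205358,  0.49807975],
       [-0.05701323, -0.43953937,  0.89641209, -0.69065493],
       [ 0.02466955, -0.89821863, -0.43885614,  0.47905489],
       [ 0.        ,  0.        ,  0.        ,  1.        ]]))
```

View pics/top0.png

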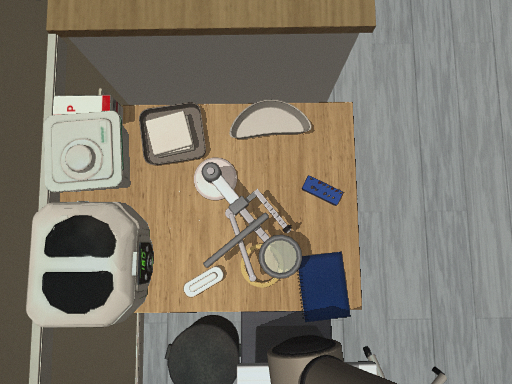

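View pics/side0.png

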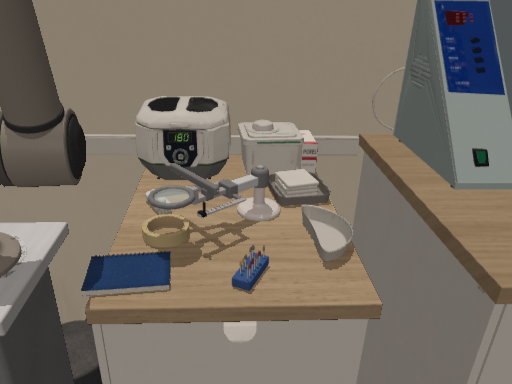

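The top view shows the post cap at (211,170) with the arm running down and to the right. The lens is at (280,256), the bar's handle end at (207,264), the bur block at (322,190) and the mark clip near (288,228). In the side view the bur block is at (251,270), the clip at (203,210) and the post at (259,180).

Run:
```python
from h import *
d=np.load("top0.npz"); im,D=d["im"],d["D"]; P=cloud("top",D)
z=P[...,2]; roi=np.zeros(z.shape,bool); roi[140:310,150:350]=1
for (u,v) in [(211,170),(198,185),(288,228),(236,243),(207,264),(267,218),(250,272),(322,190),(263,236),(240,202),(280,256),(226,190),(340,200)]: print((u,v),P[v,u].round(4))
# bar: heights >=.108
m=roi&(z>.108)&(z<.128); n,l,s,c=cv2.connectedComponentsWithStats(m.astype(np.uint8))
for i in range(1,n):
    if s[i,4]>20: Q=P[l==i]; print("comp",s[i],Q.mean(0).round(4),cv2.minAreaRect((Q[:,:2]*1000).astype(np.float32)))
# post cap
m=roi&(z>.1285); n,l,s,c=cv2.connectedComponentsWithStats(m.astype(np.uint8))
for i in range(1,n):
    if s[i,4]>20: Q=P[l==i]; print("high",s[i],Q.mean(0).round(4),Q[:,2].max())
# bur blue
hs=cv2.cvtColor(im,cv2.COLOR_RGB2HSV); b=(hs[...,0]>100)&(hs[...,0]<130)&(hs[...,1]>120); b[240:]=0;b[:165]=0;b[:,:290]=0
b[:,360:]=0
Q=P[b]; print("bur",b.sum(),np.median(Q,0),cv2.minAreaRect((Q[:,:2]*1000).astype(np.float32)))
# foot white
f=roi&(z>.004)&(z<.03)&(im.min(-1)>150); f[:, 245:]=0; f[210:]=0
Q=P[f]; print("foot",len(Q),cv2.minEnclosingCircle((Q[:,:2]*1000).astype(np.float32)),Q[:,2].mean())
c=im[140:310,160:350]; cv2.imwrite("pics/c0.png",cv2.resize(c,None,fx=4,fy=4,interpolation=cv2.INTER_CUBIC)[:600,:,::-1])
```

```text
(211, 170) [0.5815 0.204  0.1138]
(198, 185) [0.5648 0.2462 0.009 ]
(288, 228) [0.4562 0.04   0.0842]
(236, 243) [0.4254 0.1518 0.1155]
(207, 264) [0.3831 0.2121 0.1182]
(267, 218) [0.4765 0.086  0.1163]
(250, 272) [0.3639 0.1238 0.0918]
(322, 190) [ 0.5461 -0.0462  0.024 ]
(263, 236) [0.4391 0.095  0.1127]
(240, 202) [0.5127 0.143  0.1026]
(280, 256) [0.397  0.0603 0.1137]
(226, 190) [0.5406 0.1736 0.0925]
(340, 200) [ 5.245e-01 -9.210e-02 -5.000e-04]
comp [203 163  16  17 182] [0.5808 0.2054 0.111 ] ((580.1625366210938, 205.51715087890625), (34.918800354003906, 32.442142486572266), 1.710433006286621)
comp [203 213  66  55 550] [0.4321 0.152  0.117 ] ((433.1520690917969, 151.0515594482422), (14.240961074829102, 170.28302001953125), 38.34897232055664)
comp [ 259  233   43   46 1496] [0.3978 0.0613 0.1122] ((396.9502868652344, 60.386329650878906), (88.75487518310547, 91.23585510253906), 84.90628814697266)
bur 479 [ 0.54659009 -0.04486033  0.01976625] ((546.8734741210938, -47.09532165527344), (90.1052017211914, 34.858802795410156), 62.342735290527344)
foot 599 ((599.4140625, 239.81480407714844), 83.56904602050781) 0.014177955194307172
```

View pics/c0.png

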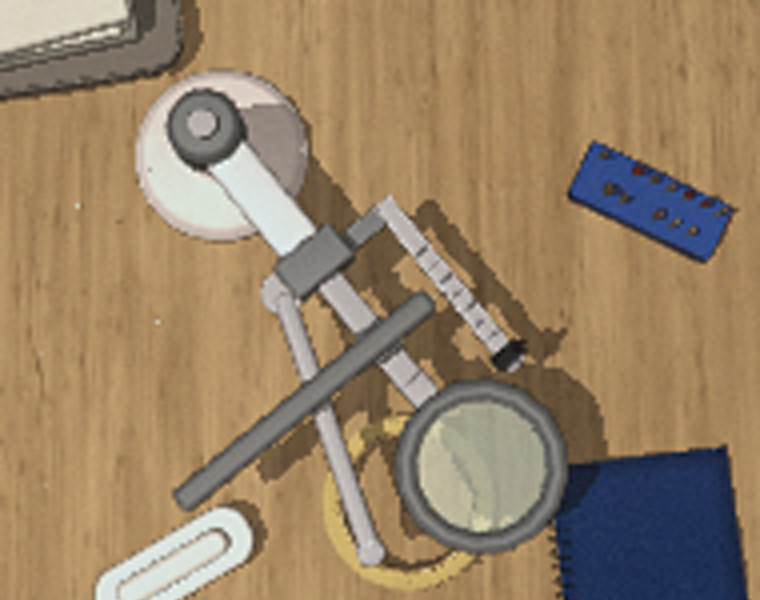

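```bash
cat >> h.py <<'E'
from scipy.spatial.transform import Rotation as Ro
piv=np.array([.5805,.2055])
def tool():
    s=observe(); return np.array(s["tool_pos"]),Ro.from_euler("xyz",s["tool_rot"]).as_matrix(),s
def rel(p,R,tgt,jaw=None):
    """row units for a TCP target and jaw direction angle(deg, world)"""
    d=R.T@(np.array(tgt)-p)/.04; r=0
    if jaw is not None:
        a=np.degrees(np.arctan2(R[1,1],R[0,1])); r=-(((jaw-a)+90)%180-90)/10
    return d.round(3),round(r,3)
def hold(out,right,ang):
    a=np.radians(ang); u=np.array([np.cos(a),np.sin(a)]); return piv+out*u+right*np.array([u[1],-u[0]])
def armco(p,ang):
    a=np.radians(ang); u=np.array([np.cos(a),np.sin(a)]); d=np.array(p)[:2]-piv; return d@u, d@np.array([-u[1],u[0]])
E
python3 - <<'E'
from h import *
d=np.load("side0.npz"); im,D=d["im"],d["D"]; P=cloud("side",D)
hs=cv2.cvtColor(im,cv2.COLOR_RGB2HSV); b=(hs[...,0]>100)&(hs[...,0]<130)&(hs[...,1]>120); b[:240]=0;b[300:]=0;b[:,:225]=0;b[:,280:]=0
Q=P[b]; t=Q[Q[:,2]>np.percentile(Q[:,2],95)-.004]; print("bur side",len(Q),np.percentile(Q[:,2],[1,50,99]),cv2.minAreaRect((Q[:,:2]*1000).astype(np.float32)),cv2.minAreaRect((t[:,:2]*1000).astype(np.float32)))
d=np.load("top0.npz"); im,D=d["im"],d["D"]; Pt=cloud("top",D)
A=-141.65
k=np.zeros(D.shape,bool);k[215:240,278:300]=1;k&=im.max(-1)<60
v,u=np.where(k); print("clip px",k.sum(),u.min(),u.max(),v.min(),v.max(),"z",np.percentile(Pt[k][:,2],[5,50,95]), [armco(onplane("top",u.mean(),v.mean(),h),A) for h in(.1,.109)])
for q in Pt[k]: 
  if q[2]>.09: print(q.round(3),np.round(armco(q,A),4))
m=(im.max(-1)<60); 
d=np.load("side0.npz"); im,D=d["im"],d["D"]; k=np.zeros(D.shape,bool);k[198:222,192:214]=1;k&=im.max(-1)<60
Q=P[k]; print("side clip",k.sum()); 
for q in Q: print(q.round(3),np.round(armco(q,A),4))
p,R,s=tool(); print(R.round(3)); 
for z in(.2,.102): print(rel(p,R,[*hold(.150,.108,A),z],A))
E
```

```text
bur side 518 [0.00440566 0.01992037 0.0228185 ] ((511.4186706542969, -346.73101806640625), (685.8809814453125, 58.42546844482422), 82.91004943847656) ((511.41400146484375, -346.74224853515625), (685.8995971679688, 57.93662643432617), 82.95142364501953)
clip px 36 283 291 225 236 z [0.0828969  0.0852112  0.11102635] [(np.float64(0.19882666458114762), np.float64(0.048752780974080596)), (np.float64(0.19873233661465595), np.float64(0.04803659952675808))]
[0.462 0.037 0.105] [0.1977 0.0583]
[0.459 0.04  0.112] [0.1979 0.0547]
[0.459 0.038 0.111] [0.1993 0.0564]
[0.458 0.039 0.102] [0.1997 0.0542]
[0.438 0.042 0.112] [0.2127 0.0396]
side clip 55
[0.44  0.046 0.109] [0.2087 0.0378]
[0.438 0.044 0.108] [0.2115 0.0384]
[0.46  0.036 0.11 ] [0.1998 0.0581]
[0.46  0.036 0.108] [0.2    0.0583]
[0.462 0.036 0.108] [0.1983 0.0592]
[0.46  0.036 0.106] [0.2001 0.0583]
[0.462 0.037 0.105] [0.1978 0.0584]
[0.46  0.037 0.103] [0.1993 0.0572]
[0.462 0.033 0.105] [0.2001 0.0615]
[0.46  0.037 0.101] [0.1994 0.0572]
[0.462 0.037 0.101] [0.198  0.0585]
[0.46  0.036 0.099] [0.1998 0.0577]
[0.462 0.036 0.1  ] 
[... 1010 characters left out ...]
021 0.0503]
[0.455 0.037 0.084] [0.2024 0.0541]
[0.458 0.031 0.087] [0.2045 0.0605]
[0.459 0.036 0.085] [0.2005 0.058 ]
[0.461 0.037 0.084] [0.1983 0.0583]
[0.463 0.038 0.083] [0.1961 0.0585]
[0.465 0.04  0.082] [0.1933 0.0579]
[0.457 0.035 0.083] [0.2025 0.0575]
[0.459 0.034 0.083] [0.2013 0.059 ]
[0.461 0.036 0.082] [0.1987 0.0587]
[0.463 0.036 0.082] [0.1971 0.0598]
[0.465 0.04  0.08 ] [0.1934 0.058 ]
[0.457 0.035 0.081] [0.2025 0.0574]
[0.459 0.032 0.082] [0.2027 0.061 ]
[0.461 0.035 0.08 ] [0.1994 0.0597]
[[-0.     0.261 -0.965]
 [ 0.001 -0.965 -0.261]
 [-1.    -0.001 -0.   ]]
(array([  0.69 , -15.293, -10.837]), np.float64(6.676))
(array([  3.14 , -15.29 , -10.836]), np.float64(6.676))
```

```bash
python3 -m crank '[{"fingers":-0.1,"ty":-0.5,"tz":-0.9},{"fingers":-0.1,"ty":-1.1,"tz":-2.0,"roll":0.8},{"fingers":-0.1,"ty":-1.7,"tz":-3.1,"roll":1.6},{"fingers":-0.1,"ty":-2.3,"tz":-4.2,"roll":2.4},{"fingers":-0.1,"ty":-2.9,"tz":-5.3,"roll":3.2},{"fingers":-0.1,"ty":-3.5,"tz":-6.4,"roll":4},{"fingers":-0.1,"ty":-4.1,"tz":-7.4,"roll":4.8},{"fingers":-0.1,"ty":-4.5,"tz":-8,"roll":5.6}]' 60
python3 - <<'E'
from h import *
p,R,s=tool(); print(R.round(3)); A=-141.65
for z in(.2,.102): print(rel(p,R,[*hold(.150,.108,A),z],A))
E
```

```text
[[-0.     0.261 -0.965]
 [ 0.001 -0.965 -0.261]
 [-1.    -0.001 -0.   ]]
(array([  0.69 , -15.293, -10.837]), np.float64(6.676))
(array([  3.14 , -15.29 , -10.836]), np.float64(6.676))invalid input at $[0]: expected keys fingers, tx, ty, tz, roll
```

All keys are required in each row.

```bash
python3 -m crank '[{"fingers":-0.1,"tx":0,"ty":-0.5,"tz":-0.9,"roll":0},{"fingers":-0.1,"tx":0,"ty":-1.1,"tz":-2.0,"roll":0.8},{"fingers":-0.1,"tx":0,"ty":-1.7,"tz":-3.1,"roll":1.6},{"fingers":-0.1,"tx":0,"ty":-2.3,"tz":-4.2,"roll":2.4},{"fingers":-0.1,"tx":0,"ty":-2.9,"tz":-5.3,"roll":3.2},{"fingers":-0.1,"tx":0,"ty":-3.5,"tz":-6.4,"roll":4},{"fingers":-0.1,"tx":0,"ty":-4.1,"tz":-7.4,"roll":4.8},{"fingers":-0.1,"tx":0,"ty":-4.5,"tz":-8,"roll":5.6}]' 60
python3 - <<'E'
from h import *
p,R,s=tool(); print(p,R.round(3)); A=-141.65
for z in(.2,.102): print(rel(p,R,[*hold(.150,.108,A),z],A))
E
```

```text
time: 1.1
tool_pos: [0.4, -0.2478, 0.227]
tool_rot: [-0.287, 1.57, 2.138]
contact_force: [-0.0, -0.6, -0.1]
opening: 0.0411
[ 0.39995903 -0.24783481  0.2270201 ] [[-0.    -0.657 -0.754]
 [ 0.001 -0.754  0.657]
 [-1.    -0.     0.001]]
(array([ 0.682, -8.321,  7.383]), np.float64(1.06))
(array([ 3.132, -8.321,  7.381]), np.float64(1.06))
```

```bash
python3 -m crank '[{"fingers":-0.1,"tx":0,"ty":-1,"tz":0.9,"roll":0.1},{"fingers":-0.1,"tx":0,"ty":-2.1,"tz":1.85,"roll":0.3},{"fingers":-0.1,"tx":0,"ty":-3.2,"tz":2.8,"roll":0.5},{"fingers":-0.1,"tx":0,"ty":-4.3,"tz":3.8,"roll":0.7},{"fingers":-0.1,"tx":0.2,"ty":-5.4,"tz":4.8,"roll":0.9},{"fingers":-0.1,"tx":0.4,"ty":-6.5,"tz":5.8,"roll":1.06},{"fingers":-0.1,"tx":0.6,"ty":-7.6,"tz":6.8,"roll":1.06},{"fingers":-0.1,"tx":0.68,"ty":-8.32,"tz":7.38,"roll":1.06}]' 60
python3 - <<'E'
from h import *
p,R,s=tool(); print(p,R.round(3)); A=-141.65
for z in(.2,.102): print(rel(p,R,[*hold(.150,.108,A),z],A))
im,D=read_camera("top"); cv2.imwrite("pics/t1.png",cv2.resize(im[140:310,160:350],None,fx=4,fy=4)[:600,:,::-1])
E
```

```text
time: 2.1
tool_pos: [0.3926, 0.1975, 0.1995]
tool_rot: [1.077, 1.57, -2.961]
contact_force: [0.2, -0.0, -0.3]
opening: 0.0414
[0.39255335 0.19753149 0.19946756] [[-0.001 -0.781 -0.624]
 [-0.    -0.624  0.781]
 [-1.     0.001  0.001]]
(array([-0.013, -0.058, -0.059]), np.float64(0.029))
(array([ 2.437, -0.061, -0.061]), np.float64(0.029))
```

View pics/t1.png

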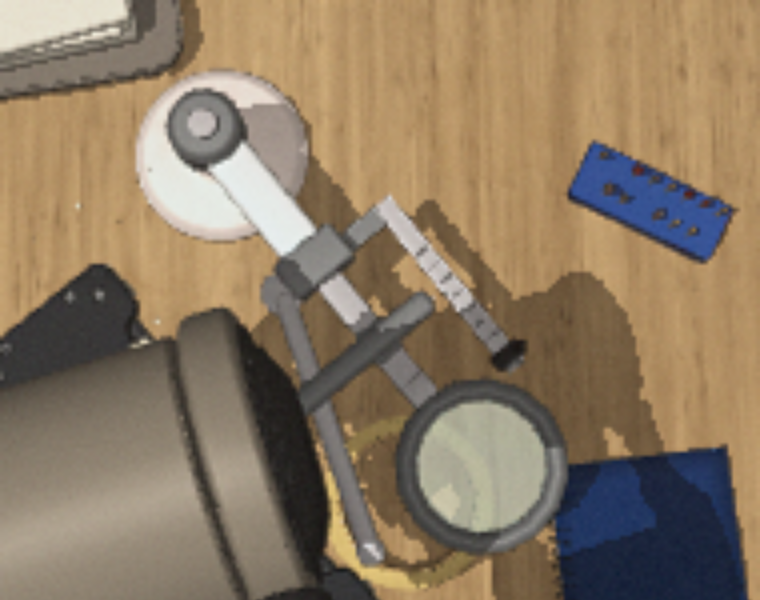

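The gripper is above the handle end, with the bar and lens clear of it and nothing disturbed. Next I lower it and close on the bar.

```bash
python3 -m crank '[{"fingers":-0.1,"tx":0.6,"ty":-0.06,"tz":-0.06,"roll":0.03},{"fingers":-0.1,"tx":1.2,"ty":-0.06,"tz":-0.06,"roll":0.03},{"fingers":-0.1,"tx":1.8,"ty":-0.06,"tz":-0.06,"roll":0.03},{"fingers":-0.1,"tx":2.2,"ty":-0.06,"tz":-0.06,"roll":0.03},{"fingers":-0.1,"tx":2.44,"ty":-0.06,"tz":-0.06,"roll":0.03},{"fingers":-0.1,"tx":2.44,"ty":-0.06,"tz":-0.06,"roll":0.03},{"fingers":-0.5,"tx":2.44,"ty":-0.06,"tz":-0.06,"roll":0.03},{"fingers":-0.8,"tx":2.44,"ty":-0.06,"tz":-0.06,"roll":0.03}]' 60
python3 -m crank '[{"fingers":-1,"tx":0,"ty":0,"tz":0,"roll":0},{"fingers":-1,"tx":0,"ty":0,"tz":0,"roll":0},{"fingers":-1,"tx":0,"ty":0,"tz":0,"roll":0},{"fingers":-1,"tx":0,"ty":0,"tz":0,"roll":0},{"fingers":-1,"tx":0,"ty":0,"tz":0,"roll":0},{"fingers":-1,"tx":0,"ty":0,"tz":0,"roll":0},{"fingers":-1,"tx":0,"ty":0,"tz":0,"roll":0},{"fingers":-1,"tx":0,"ty":0,"tz":0,"roll":0}]' 60
python3 - <<'E'
from h import *
p,R,s=tool(); print(p,s["contact_force"],s["opening"],armco(p,-141.65)); A=-141.65
o,l=armco(p,A)
a0=np.degrees(np.arctan2(R[1,1],R[0,1]))
for k in range(1,9):
    da=5.5*k; q=hold(o,-l,A+da); print(rel(p,R,[*q,p[2]],a0+da))
E
```

```text
time: 3.15
tool_pos: [0.3973, 0.1949, 0.103]
tool_rot: [-2.036, 1.57, 0.202]
contact_force: [-0.8, 0.3, 0.3]
opening: 0.026
time: 4.15
tool_pos: [0.3973, 0.195, 0.1028]
tool_rot: [-1.96, 1.57, 0.278]
contact_force: [2.0, 4.0, 5.1]
opening: 0.0133
[0.39730943 0.19495873 0.10283242] [1.96081437 3.98428195 5.06098544] 0.013311243792464574 (np.float64(0.15020497483193307), np.float64(-0.10539625468306348))
(array([-0.   ,  0.234, -0.373]), np.float64(-0.55))
(array([-0.   ,  0.432, -0.766]), np.float64(-1.1))
(array([-0.   ,  0.591, -1.176]), np.float64(-1.65))
(array([-0.  ,  0.71, -1.6 ]), np.float64(-2.2))
(array([ 0.   ,  0.788, -2.034]), np.float64(-2.75))
(array([ 0.   ,  0.823, -2.472]), np.float64(-3.3))
(array([ 0.   ,  0.817, -2.912]), np.float64(-3.85))
(array([ 1.00e-03,  7.69e-01, -3.35e+00]), np.float64(-4.4))
```

```bash
python3 -m crank '[{"fingers":-1,"tx":0,"ty":0.124,"tz":-0.183,"roll":-0.275},{"fingers":-1,"tx":0,"ty":0.234,"tz":-0.373,"roll":-0.55},{"fingers":-1,"tx":0,"ty":0.337,"tz":-0.567,"roll":-0.825},{"fingers":-1,"tx":0,"ty":0.432,"tz":-0.766,"roll":-1.1},{"fingers":-1,"tx":0,"ty":0.515,"tz":-0.97,"roll":-1.375},{"fingers":-1,"tx":0,"ty":0.591,"tz":-1.176,"roll":-1.65},{"fingers":-1,"tx":0,"ty":0.655,"tz":-1.387,"roll":-1.925},{"fingers":-1,"tx":0,"ty":0.71,"tz":-1.6,"roll":-2.2}]' 60
cat > look.py <<'E'
from h import *
import sys
im,D=read_camera("top"); P=cloud("top",D); z=P[...,2]
cv2.imwrite(f"pics/{sys.argv[1]}.png",cv2.resize(im[140:310,160:350],None,fx=4,fy=4)[:600,:,::-1])
hs=cv2.cvtColor(im,cv2.COLOR_RGB2HSV)
m=((z>.105)&(z<.125)&(np.hypot(P[...,0]-piv[0],P[...,1]-piv[1])>.07)&(np.hypot(P[...,0]-piv[0],P[...,1]-piv[1])<.36)&(hs[...,1]<60)).astype(np.uint8)
n,l,s,c=cv2.connectedComponentsWithStats(m)
for i in range(1,n):
    if s[i,4]>60:
        Q=P[l==i]; r=cv2.minAreaRect((Q[:,:2]*1000).astype(np.float32)); ce=np.array(r[0])/1000-piv
        print(s[i],"rect",np.round(r[0],1),np.round(r[1],1),round(r[2],2),"dir",np.degrees(np.arctan2(ce[1],ce[0])).round(2),"dist",np.hypot(*ce).round(4))
p,R,s=tool(); print(p,s["contact_force"],s["opening"],"jaw",np.degrees(np.arctan2(R[1,1],R[0,1])))
b=np.array([.5469,-.0471])-piv; print("bur dir",np.degrees(np.arctan2(b[1],b[0])))
E
python3 look.py t2
```

```text
time: 5.15
tool_pos: [0.4123, 0.1276, 0.1027]
tool_rot: [0.108, 1.567, 2.73]
contact_force: [-5.0, 7.4, 12.8]
opening: 0.0135
[  44  111   79   81 4994] rect [630. 482.] [170.7 167.3] 3.78 dir 79.85 dist 0.2808
[263 191  20  27 176] rect [504.8  72.4] [14.1 63.4] 58.74 dir -119.62 dist 0.1531
[124 203  25  49 129] rect [466. 355.] [112.6  17.8] 24.86 dir 127.45 dist 0.1883
[ 283  205   46   43 1397] rect [462.2  -0.8] [92.7 82.5] 21.73 dir -119.82 dist 0.2378
[121 253  28  69 170] rect [335.7 352.2] [ 23.2 144.2] 70.6 dir 149.06 dist 0.2854
[0.41282042 0.126854   0.10275646] [-4.39461589  5.59939583 11.97775257] 0.013274157467679043 jaw -119.66967456966826
bur dir -97.57681365716664
```

View pics/t2.png

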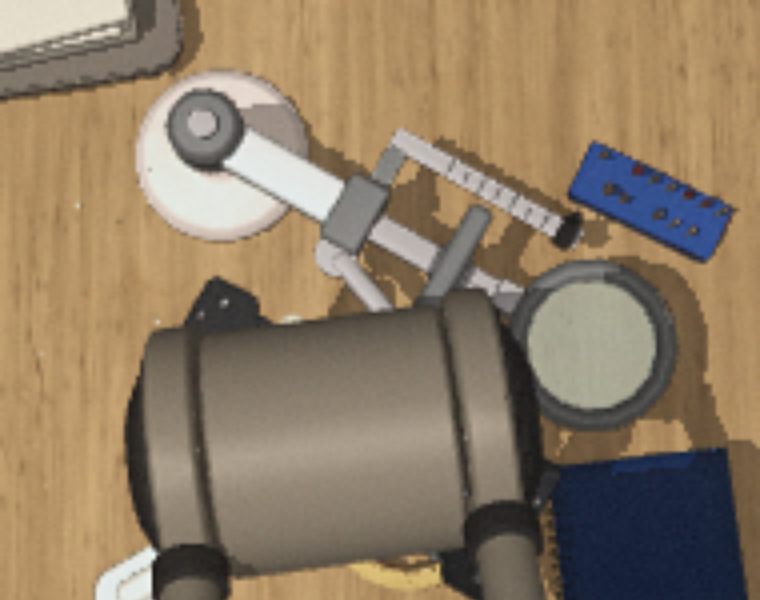

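The arm is following the swing: lens direction −119.8°, jaw −119.7°, target −97.6°. The clip at (568,230) in the crop clears the block. The second half is the same arc relative to the tool frame.

```bash
python3 -m crank '[{"fingers":-1,"tx":0,"ty":0.124,"tz":-0.183,"roll":-0.275},{"fingers":-1,"tx":0,"ty":0.234,"tz":-0.373,"roll":-0.55},{"fingers":-1,"tx":0,"ty":0.337,"tz":-0.567,"roll":-0.825},{"fingers":-1,"tx":0,"ty":0.432,"tz":-0.766,"roll":-1.1},{"fingers":-1,"tx":0,"ty":0.515,"tz":-0.97,"roll":-1.375},{"fingers":-1,"tx":0,"ty":0.591,"tz":-1.176,"roll":-1.65},{"fingers":-1,"tx":0,"ty":0.655,"tz":-1.387,"roll":-1.925},{"fingers":-1,"tx":0,"ty":0.71,"tz":-1.6,"roll":-2.2}]' 60
python3 -m crank '[{"fingers":-1,"tx":0,"ty":0,"tz":0,"roll":0},{"fingers":-1,"tx":0,"ty":0,"tz":0,"roll":0},{"fingers":-1,"tx":0,"ty":0,"tz":0,"roll":0},{"fingers":-1,"tx":0,"ty":0,"tz":0,"roll":0},{"fingers":-1,"tx":0,"ty":0,"tz":0,"roll":0},{"fingers":-1,"tx":0,"ty":0,"tz":0,"roll":0},{"fingers":-1,"tx":0,"ty":0,"tz":0,"roll":0},{"fingers":-1,"tx":0,"ty":0,"tz":0,"roll":0}]' 60
python3 look.py t3
python3 - <<'E'
from h import *
im,D=read_camera("side"); cv2.imwrite("pics/s3.png",im[...,::-1])
E
```

```text
time: 6.2
tool_pos: [0.4533, 0.0709, 0.1027]
tool_rot: [-0.096, 1.566, 2.91]
contact_force: [-6.5, 5.4, 14.8]
opening: 0.0135
time: 7.2
tool_pos: [0.4543, 0.0708, 0.1028]
tool_rot: [-0.087, 1.568, 2.917]
contact_force: [-3.9, 3.5, 11.0]
opening: 0.0135
[  44  111   80   81 4997] rect [630.  482.4] [171.6 167.5] 4.23 dir 79.87 dist 0.2813
[277 164   9  25 158] rect [565.7  53.9] [15.2 53.6] 84.91 dir -95.57 dist 0.1523
[293 165  49  38 934] rect [557.3 -28.3] [101.6  67.3] 65.82 dir -95.66 dist 0.2349
[121 203  28 119 284] rect [392.1 362.5] [ 49.5 242.1] 89.67 dir 140.2 dist 0.2453
[0.45427132 0.07080562 0.10277845] [-2.74977933  3.18796706  9.93946831] 0.013108750382909732 jaw -97.8527258677887
bur dir -97.57681365716664
```

View pics/t3.png

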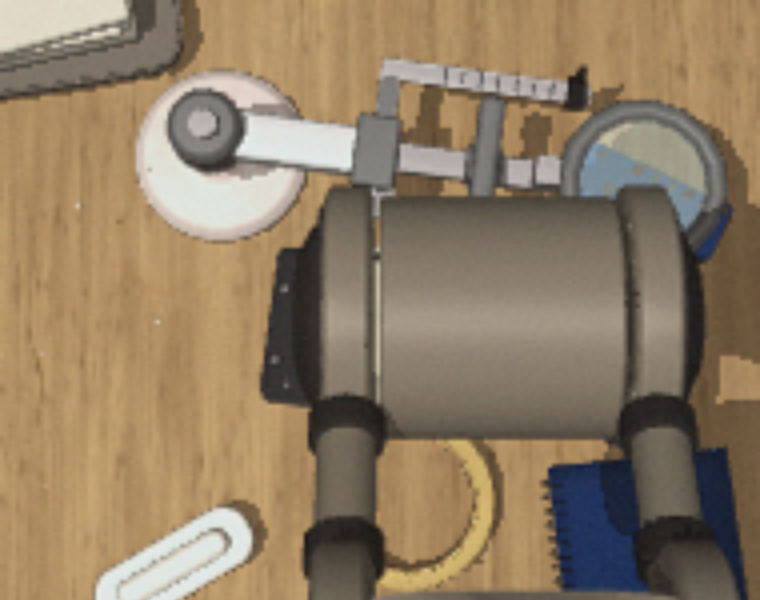

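```bash
cat > meas.py <<'E'
from h import *
from scipy.optimize import least_squares
def meas(im,D,barroi,lensroi,occ):
    P=cloud("top",D); z=P[...,2]
    hs=cv2.cvtColor(im,cv2.COLOR_RGB2HSV)
    def sub(r): 
        m=np.zeros(z.shape,bool); m[r[1]:r[3],r[0]:r[2]]=1; return m
    # bar: grey, ray onto z=.118
    b=sub(barroi)&(z>.108)&(z<.128)&(hs[...,1]<60); v,u=np.where(b)
    Q=np.array([onplane("top",a,c,.118)[:2] for a,c in zip(u,v)]); 
    mu=Q.mean(0); w=np.linalg.svd(Q-mu)[2]; print("bar n",len(Q),"mid",mu.round(4),"axis->arm dir",(np.degrees(np.arctan2(w[1][1],w[1][0]))%180-180).round(2))
    # lens outer contour
    L=(sub(lensroi)&(z>.1)&(z<.125)).astype(np.uint8)
    c=max(cv2.findContours(L,cv2.RETR_EXTERNAL,cv2.CHAIN_APPROX_NONE)[0],key=len)[:,0]
    c=np.array([k for k in c if not occ(k)]); Q=np.array([onplane("top",*k,.115)[:2] for k in c])
    f=least_squares(lambda x:np.hypot(*(Q-x[:2]).T)-x[2],[*Q.mean(0),.045],loss="soft_l1",f_scale=.001)
    d=f.x[:2]-piv; print("lens",f.x.round(4),"dir",np.degrees(np.arctan2(d[1],d[0])).round(2),"dist",np.hypot(*d).round(4),"n",len(c))
if __name__=="__main__":
    d=np.load("top0.npz"); meas(d["im"],d["D"],(203,213,269,268),(262,230,308,285),lambda k:k[0]+k[1]<520)
    im,D=read_camera("top"); np.savez("top3.npz",im=im,D=D)
    meas(im,D,(274,163,289,184),(296,160,350,205),lambda k:k[1]>182 or k[0]<302)
    # post cap and white arm axis
    for n in ("top0","top3"):
        d=np.load(n+".npz"); P=cloud("top",d["D"]); z=P[...,2]; r=np.hypot(P[...,0]-piv[0],P[...,1]-piv[1])
        k=(r<.025)&(z>.1)
        print("cap",cv2.minEnclosingCircle((P[k][:,:2]*1000).astype(np.float32)))
        a=(r>.035)&(r<.07)&(z>.075)&(z<.105)&(d["im"].min(-1)>130)&(P[...,0]<piv[0]); Q=P[a][:,:2]; mu=Q.mean(0)-piv
        print("white arm",len(Q),np.degrees(np.arctan2(mu[1],mu[0])))
E
python3 meas.py
```

```text
bar n 782 mid [0.4237 0.1313] axis->arm dir -158.25
lens [0.3964 0.0597 0.0437] dir -141.62 dist 0.2349 n 86
bar n 120 mid [0.5701 0.0532] axis->arm dir -98.6
lens [ 0.5443 -0.0286  0.0443] dir -98.79 dist 0.2369 n 46
cap ((580.6477661132812, 205.8512725830078), 20.674148559570312)
white arm 187 -142.39405815197955
cap ((580.463623046875, 205.7462158203125), 20.68351936340332)
white arm 149 -101.03053077691372
```

View pics/s3.png

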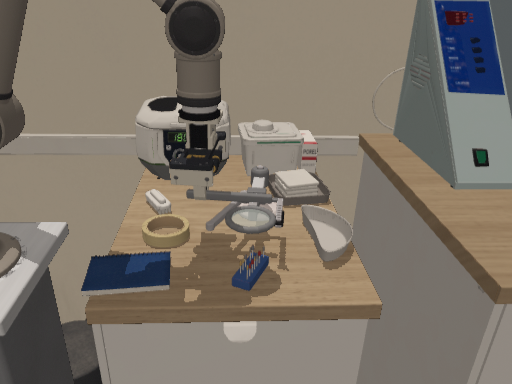

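```bash
cat > side.py <<'E'
from h import *
from scipy.optimize import least_squares
import sys
def lens_side(im,D,c0):
    P=cloud("side",D); z=P[...,2]
    L=((z>.097)&(z<.123)&(np.hypot(P[...,0]-c0[0],P[...,1]-c0[1])<.055))
    Q=P[L]
    # dark frame only: bin by angle, outermost points of top face
    m=L.astype(np.uint8); c=max(cv2.findContours(m,cv2.RETR_EXTERNAL,cv2.CHAIN_APPROX_NONE)[0],key=len)[:,0]
    H=np.array([onplane("side",*k,.109)[:2] for k in c])
    f=least_squares(lambda x:np.hypot(*(H-x[:2]).T)-.046,[*c0],loss="soft_l1",f_scale=.001)
    d=f.x[:2]-piv; print("side lens",f.x.round(4),"dir",np.degrees(np.arctan2(d[1],d[0])).round(2),"dist",np.hypot(*d).round(4),len(c), "rms",np.sqrt(np.mean(f.fun**2)).round(4))
def bur_side(im,D):
    P=cloud("side",D); hs=cv2.cvtColor(im,cv2.COLOR_RGB2HSV)
    b=(hs[...,0]>100)&(hs[...,0]<130)&(hs[...,1]>120)&(abs(P[...,0]-.547)<.07)&(abs(P[...,1]+.047)<.08)&(P[...,2]>.003)
    Q=P[b]; r=cv2.minAreaRect((Q[:,:2]*1000).astype(np.float32)); d=np.array(r[0])/1000-piv; print("bur",np.round(r[0],1),np.round(r[1],1),"dir",np.degrees(np.arctan2(d[1],d[0])).round(2))
    return r
def bar_side(im,D,mid,halfw=.011):
    P=cloud("side",D); z=P[...,2]; a=np.radians(mid[2]); u=np.array([np.cos(a),np.sin(a)]); l=np.array([-u[1],u[0]])
    o=(P[...,:2]-piv)@u; t=(P[...,:2]-piv)@l
    m=(z>.103)&(z<.125)&(abs(o-mid[0])<halfw+.01)&(t>-.08)&(t<.036); Q=P[m][:,:2]
    mu=Q.mean(0); w=np.linalg.svd(Q-mu)[2]; print("bar",len(Q),"dir",(np.degrees(np.arctan2(w[1][1],w[1][0]))%180-180).round(2),"mean out",o[m].mean().round(4), "front out pct",np.percentile(o[m],[2,50,98]).round(4))
if __name__=="__main__":
    d=np.load("side0.npz"); lens_side(d["im"],d["D"],(.3965,.06)); bur_side(d["im"],d["D"]); bar_side(d["im"],d["D"],(.15,0,-141.65))
    im,D=read_camera("side"); np.savez("side3.npz",im=im,D=D); lens_side(im,D,(.546,-.028)); bur_side(im,D); bar_side(im,D,(.15,0,-98))
    d=np.load("top3.npz"); bur=(d["im"],d["D"])
E
python3 side.py
```

```text
side lens [0.398  0.0654] dir -142.48 dist 0.2301 113 rms 0.0048
bur [548.  -51.5] [88.  33.8] dir -97.21
bar 359 dir -141.18 mean out 0.1528 front out pct [0.1439 0.1543 0.157 ]
side lens [ 0.546  -0.0256] dir -98.48 dist 0.2337 120 rms 0.0054
bur [548.6 -49.2] [93.1 34.9] dir -97.14
bar 554 dir -98.5 mean out 0.1569 front out pct [0.1488 0.1577 0.1608]
```

```bash
python3 -m crank '[{"fingers":-1,"tx":0,"ty":0.01,"tz":-0.02,"roll":-0.03},{"fingers":-1,"tx":0,"ty":0.02,"tz":-0.04,"roll":-0.06},{"fingers":-1,"tx":0,"ty":0.035,"tz":-0.06,"roll":-0.09},{"fingers":-1,"tx":0,"ty":0.045,"tz":-0.08,"roll":-0.12},{"fingers":-1,"tx":0,"ty":0.045,"tz":-0.08,"roll":-0.12},{"fingers":-1,"tx":0,"ty":0.045,"tz":-0.08,"roll":-0.12},{"fingers":-1,"tx":0,"ty":0.045,"tz":-0.08,"roll":-0.12},{"fingers":-1,"tx":0,"ty":0.045,"tz":-0.08,"roll":-0.12}]' 60
cat > both.py <<'E'
from side import *; from meas import meas
im,D=read_camera("side"); lens_side(im,D,(.548,-.028)); bur_side(im,D); bar_side(im,D,(.155,0,-97.5))
im,D=read_camera("top"); meas(im,D,(274,160,291,184),(296,155,350,205),lambda k:k[1]>182 or k[0]<302)
p,R,s=tool(); print(p,s["contact_force"],"jaw",np.degrees(np.arctan2(R[1,1],R[0,1])))
E
python3 both.py
```

```text
time: 8.4
tool_pos: [0.4562, 0.0687, 0.1027]
tool_rot: [-0.082, 1.566, 2.943]
contact_force: [-6.5, 3.0, 14.6]
opening: 0.0137
side lens [ 0.5493 -0.0267] dir -97.66 dist 0.2343 121 rms 0.0058
bur [547.8 -50.3] [89.8 35.3] dir -97.27
bar 550 dir -97.71 mean out 0.1574 front out pct [0.1492 0.1581 0.1609]
bar n 131 mid [0.5708 0.0529] axis->arm dir -97.27
lens [ 0.5471 -0.0293  0.0446] dir -98.1 dist 0.2371 n 49
[0.45622774 0.06872939 0.10273438] [-6.87913983  4.35376288 13.78963678] jaw -96.67598726458844
```

```bash
python3 -m crank '[{"fingers":-1,"tx":0,"ty":0.01,"tz":-0.02,"roll":-0.02},{"fingers":-1,"tx":0,"ty":0.02,"tz":-0.03,"roll":-0.04},{"fingers":-1,"tx":0,"ty":0.02,"tz":-0.03,"roll":-0.04},{"fingers":-1,"tx":0,"ty":0.02,"tz":-0.03,"roll":-0.04},{"fingers":-1,"tx":0,"ty":0.02,"tz":-0.03,"roll":-0.04},{"fingers":-1,"tx":0,"ty":0.02,"tz":-0.03,"roll":-0.04},{"fingers":-1,"tx":0,"ty":0.02,"tz":-0.03,"roll":-0.04},{"fingers":-1,"tx":0,"ty":0.02,"tz":-0.03,"roll":-0.04}]' 60
python3 both.py
python3 -m crank '[{"fingers":-1,"tx":0,"ty":0.1,"tz":0,"roll":0},{"fingers":-1,"tx":0,"ty":0.3,"tz":0,"roll":0},{"fingers":-1,"tx":0,"ty":0.5,"tz":0,"roll":0},{"fingers":-1,"tx":0,"ty":0.7,"tz":0,"roll":0},{"fingers":-1,"tx":0,"ty":0.9,"tz":0,"roll":0},{"fingers":-1,"tx":0,"ty":1.05,"tz":0,"roll":0},{"fingers":-1,"tx":0,"ty":1.05,"tz":0,"roll":0},{"fingers":-1,"tx":0,"ty":1.05,"tz":0,"roll":0}]' 60
sed 's/.155,0/.195,0/; s/(.548,-.028)/(.543,-.071)/; s/(274,160,291,184)/(292,160,308,184)/; s/(296,155,350,205)/(316,155,370,205)/; s/k\[0\]<302/k[0]<320/' both.py > both2.py; echo ---; python3 both2.py; python3 look.py t4
python3 - <<'E'
from h import *
im,D=read_camera("side"); cv2.imwrite("pics/s4.png",cv2.resize(im[150:300,170:350],None,fx=4,fy=4,interpolation=cv2.INTER_CUBIC)[:,:,::-1]); np.savez("side4.npz",im=im,D=D)
E
```

```text
time: 9.5
tool_pos: [0.4573, 0.0678, 0.1028]
tool_rot: [-0.094, 1.566, 2.938]
contact_force: [-6.3, 5.0, 12.9]
opening: 0.0134
side lens [ 0.5511 -0.0269] dir -97.2 dist 0.2343 121 rms 0.0055
bur [547.6 -51.2] [88.9 34.9] dir -97.3
bar 558 dir -97.27 mean out 0.1576 front out pct [0.1493 0.1583 0.1613]
bar n 136 mid [0.5715 0.053 ] axis->arm dir -97.0
lens [ 0.5491 -0.0294  0.0444] dir -97.61 dist 0.237 n 51
[0.45729039 0.06783546 0.10273603] [-7.93305994  3.43483299 13.80367189] jaw -96.27377675448805
time: 10.6
tool_pos: [0.453, 0.0261, 0.1027]
tool_rot: [-0.131, 1.566, 2.901]
contact_force: [-4.9, 3.8, 12.8]
opening: 0.0139
---
side lens [ 0.5473 -0.0682] dir -96.91 dist 0.2757 127 rms 0.0049
bur [548.  -51.6] [88.6 34.8] dir -97.22
bar 628 dir -97.12 mean out 0.199 front out pct [0.19   0.1998 0.2028]
bar n 124 mid [0.5691 0.0122] axis->arm dir -97.3
lens [ 0.5456 -0.0705  0.0442] dir -97.2 dist 0.2782 n 50
[0.45294818 0.02612476 0.10269932] [-4.88774735  4.09294502 13.87070616] jaw -96.2590765848099
[  44  111   80   81 4994] rect [630.1 482.2] [172.4 167.4] 4.24 dir 79.83 dist 0.2811
[297 164   8  24 152] rect [566.2  11.2] [15.1 50.4] 82.88 dir -94.21 dist 0.1948
[313 164  49  28 973] rect [562.3 -66.6] [103.2  58.9] 84.43 dir -93.84 dist 0.2727
[124 203  25  68 155] rect [446.9 352.5] [147.9  24.1] 18.33 dir 132.28 dist 0.1986
[121 272  27  50 121] rect [316.3 356.7] [ 17.3 107.5] 64.71 dir 150.22 dist 0.3044
[0.4529917  0.02612851 0.10273128] [-4.78339332  4.6751574  13.54166764] 0.013748822441620573 jaw -96.25397831187666
bur dir -97.57681365716664
```

View pics/s4.png

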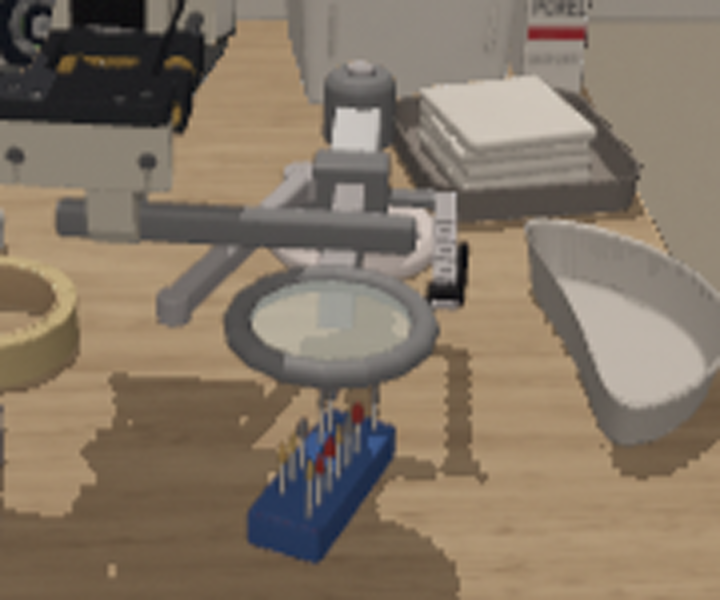

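View pics/t4.png

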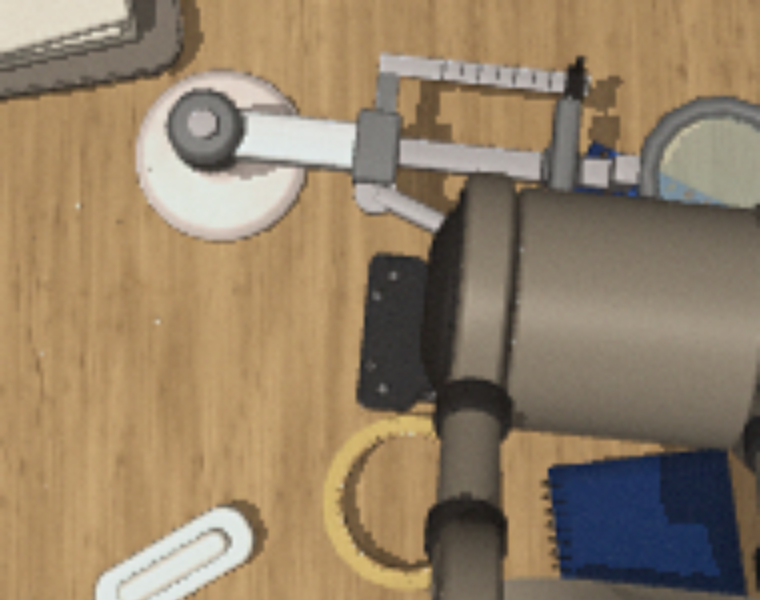

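```bash
cat > mark.py <<'E'
from h import *
import sys
A=float(sys.argv[1])
N=int(sys.argv[2]) if len(sys.argv)>2 else 4
a=np.radians(A); u=np.array([np.cos(a),np.sin(a)]); l=np.array([-u[1],u[0]])
B=[];C=[];E=[]
for _ in range(N):
  for n in("top","side"):
    im,D=read_camera(n); P=cloud(n,D); o=(P[...,:2]-piv)@u; t=(P[...,:2]-piv)@l; z=P[...,2]
    k=(im.max(-1)<60)&(abs(t-.057)<.008)&(abs(o-.199)<.02)&(z>.095)&(z<.12)
    q=(z>.112)&(z<.126)&(t>.012 if n=="top" else t>-.08)&(t<.032)&(abs(o-.197)<.02)
    vv,uu=np.where(q); R=np.array([onplane(n,x,y,.118)[:2]-piv for x,y in zip(uu,vv)])@u   # bar top face rays
    vv,uu=np.where(k); S=np.array([onplane(n,x,y,.104)[:2]-piv for x,y in zip(uu,vv)])@u if k.sum() else np.array([np.nan])
    print(n,"clip n",k.sum(),"out mean/lo/hi",o[k].mean().round(4),np.percentile(o[k],[5,95]).round(4),"t",t[k].mean().round(4),"| bar n",q.sum(),"mean",o[q].mean().round(4),np.percentile(o[q],[3,97]).round(4),"ray",R.mean().round(4))
E
python3 mark.py -97.2 2
python3 - <<'E'
from h import *
im,D=read_camera("top"); a=cv2.resize(im[150:192,280:325],None,fx=12,fy=12,interpolation=cv2.INTER_CUBIC)
cv2.imwrite("pics/z4.png",a[...,::-1])
E
```

```text
top clip n 6 out mean/lo/hi 0.1983 [0.197  0.1993] t 0.0565 | bar n 58 mean 0.1939 [0.1878 0.2002] ray 0.1938
side clip n 15 out mean/lo/hi 0.1999 [0.1985 0.2016] t 0.0587 | bar n 363 mean 0.1978 [0.1905 0.2021] ray 0.1998
top clip n 5 out mean/lo/hi 0.1981 [0.1969 0.1993] t 0.0557 | bar n 59 mean 0.1938 [0.1874 0.2003] ray 0.1937
side clip n 13 out mean/lo/hi 0.2001 [0.1985 0.2019] t 0.0586 | bar n 358 mean 0.1977 [0.1897 0.202 ] ray 0.1998
```

View pics/z4.png

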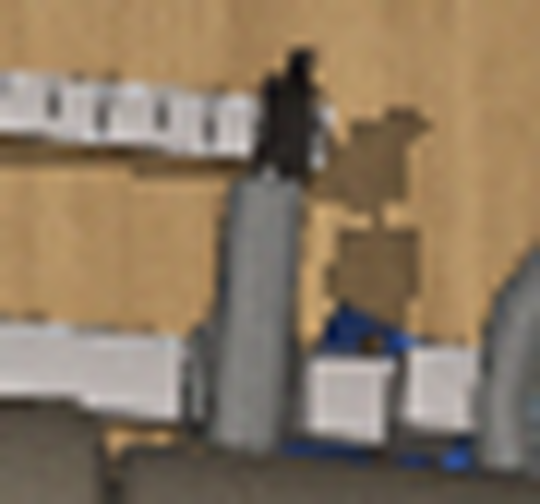

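Run:
```python
from h import *
A=-97.2
for h in(.107,.109,.111): print(h,"top tip",np.round(armco(onplane("top",304.4,154.3,h),A),4),"side tip",np.round(armco(onplane("side",285.,211.5,h),A),4))
# bar left end top face edges in zoom: (243,180)-(300,180)
for x in(240,300): print("bar corner",np.round(armco(onplane("top",280+x/12-.5,150+185/12-.5,.118),A),4))
# per-pixel clip in both cameras
for n in("top","side"):
    im,D=read_camera(n); P=cloud(n,D)
    for q,c in zip(P.reshape(-1,3),im.reshape(-1,3)):
        if c.max()<70 and .085<q[2]<.125:
            o,t=armco(q,A)
            if abs(t-.057)<.01 and abs(o-.199)<.02 and q[2]>.098: print(n,np.round([o,t,q[2]],4))
```

```text
0.107 top tip [0.1977 0.0588] side tip [0.1977 0.0576]
0.109 top tip [0.1975 0.0583] side tip [0.2015 0.0574]
0.111 top tip [0.1974 0.0579] side tip [0.2053 0.0573]
bar corner [0.1885 0.0321]
bar corner [0.1992 0.0333]
top [0.1985 0.0585 0.1117]
top [0.1972 0.0578 0.1043]
top [0.199  0.0569 0.1091]
top [0.1971 0.0548 0.1078]
top [0.1995 0.0555 0.1058]
side [0.2003 0.0574 0.1094]
side [0.2005 0.0592 0.1096]
side [0.2012 0.0575 0.1078]
side [0.2027 0.0593 0.1087]
side [0.2001 0.0577 0.1051]
side [0.203  0.0594 0.1068]
side [0.1988 0.056  0.1022]
side [0.2007 0.0578 0.1033]
side [0.1996 0.0597 0.1028]
side [0.2015 0.056  0.1015]
side [0.2017 0.0579 0.1018]
side [0.2016 0.0597 0.1018]
side [0.2002 0.058  0.0988]
side [0.1986 0.06   0.0981]
```

```bash
python3 -m crank '[{"fingers":-1,"tx":0,"ty":0.05,"tz":0,"roll":0},{"fingers":-1,"tx":0,"ty":0.1,"tz":0,"roll":0},{"fingers":-1,"tx":0,"ty":0.1,"tz":0,"roll":0},{"fingers":-0.66,"tx":0,"ty":0.12,"tz":0,"roll":0.05},{"fingers":-0.63,"tx":0,"ty":0.14,"tz":0,"roll":0.1},{"fingers":-0.63,"tx":0,"ty":0.14,"tz":0,"roll":0.1},{"fingers":-0.63,"tx":0,"ty":0.14,"tz":0,"roll":0.1},{"fingers":-0.63,"tx":0,"ty":0.14,"tz":0,"roll":0.1}]' 20
python3 both2.py; python3 mark.py -97.2 2; python3 -c "
from h import *
p,R,s=tool(); print(armco(p,-97.2),s['opening'])"
```

```text
time: 12.15
tool_pos: [0.4542, 0.0201, 0.1022]
tool_rot: [0.098, 1.57, 3.114]
contact_force: [-1.1, 4.0, -1.3]
opening: 0.0171
side lens [ 0.5467 -0.0725] dir -96.92 dist 0.2801 129 rms 0.0055
bur [548.5 -51.6] [89.4 34.8] dir -97.1
bar 630 dir -96.87 mean out 0.2034 front out pct [0.1951 0.2042 0.2072]
bar n 124 mid [0.5684 0.0077] axis->arm dir -97.65
lens [ 0.5444 -0.0747  0.0446] dir -97.33 dist 0.2825 n 52
[0.45444564 0.0200449  0.10230062] [-1.48331621  4.59322559 -2.65129203] jaw -97.18549180189197
top clip n 6 out mean/lo/hi 0.1983 [0.1971 0.1994] t 0.0565 | bar n 59 mean 0.1982 [0.192  0.2044] ray 0.1981
side clip n 14 out mean/lo/hi 0.1997 [0.1984 0.201 ] t 0.0587 | bar n 364 mean 0.2023 [0.1946 0.207 ] ray 0.2043
top clip n 6 out mean/lo/hi 0.1982 [0.1969 0.1993] t 0.0563 | bar n 59 mean 0.198 [0.1918 0.2044] ray 0.198
side clip n 14 out mean/lo/hi 0.2 [0.1989 0.2013] t 0.0587 | bar n 363 mean 0.2022 [0.1951 0.2067] ray 0.2041
(np.float64(0.19980301948979196), np.float64(-0.10165040393012172)) 0.016943541721998107
```

```bash
python3 -m crank '[{"fingers":-0.63,"tx":0,"ty":0,"tz":-0.1,"roll":0},{"fingers":-0.63,"tx":0,"ty":0,"tz":-0.25,"roll":0},{"fingers":-0.63,"tx":0,"ty":0,"tz":-0.4,"roll":0},{"fingers":-0.63,"tx":0,"ty":0,"tz":-0.55,"roll":0},{"fingers":-0.63,"tx":0,"ty":0,"tz":-0.7,"roll":0},{"fingers":-0.63,"tx":0,"ty":0,"tz":-0.85,"roll":0},{"fingers":-0.63,"tx":0,"ty":0,"tz":-1.0,"roll":0},{"fingers":-0.63,"tx":0,"ty":0,"tz":-1.0,"roll":0}]' 20
python3 - <<'E'
from side import *
im,D=read_camera("side"); np.savez("side5.npz",im=im,D=D); cv2.imwrite("pics/s5.png",cv2.resize(im[150:300,170:350],None,fx=4,fy=4,interpolation=cv2.INTER_CUBIC)[:,:,::-1]); lens_side(im,D,(.544,-.075)); bar_side(im,D,(.199,0,-97.2)); bur_side(im,D)
p,R,s=tool(); print(armco(p,-97.2),s['opening'],s["contact_force"],s["torque"])
E
```

```text
time: 13.45
tool_pos: [0.4954, 0.0148, 0.1026]
tool_rot: [3.103, 1.569, -0.164]
contact_force: [1.6, 3.6, -2.5]
opening: 0.0171
side lens [ 0.5467 -0.0727] dir -96.93 dist 0.2803 129 rms 0.0051
bar 524 dir -95.17 mean out 0.2039 front out pct [0.1947 0.2044 0.215 ]
bur [548.4 -51.3] [90.  34.1] dir -97.13
(np.float64(0.19982193655118483), np.float64(-0.06056233465843054)) 0.017462194269055768 [ 2.5149953   4.19439238 -1.44013169] [ 0.7021489  -0.40934144  0.04814282]
```

View pics/s5.png

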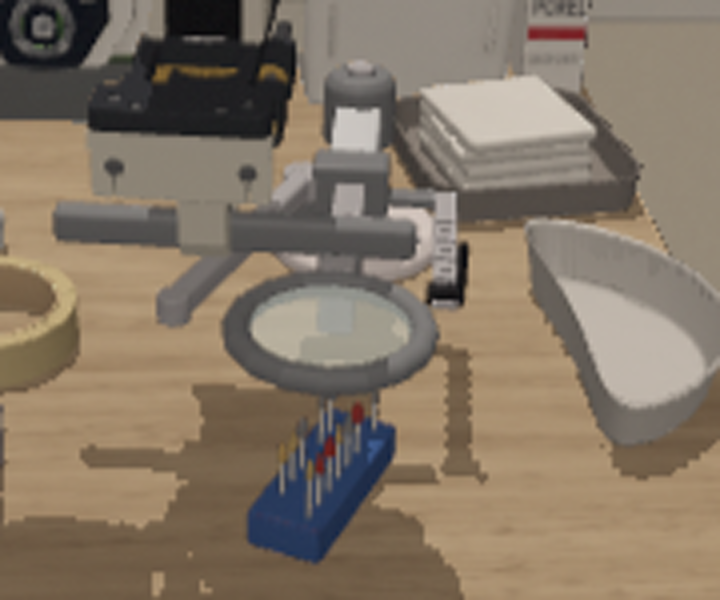

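```bash
cat > lever.py <<'E'
from h import *
def lever(im,D,A=-97.2):
    P=cloud("side",D); z=P[...,2]; a=np.radians(A); u=np.array([np.cos(a),np.sin(a)]); l=np.array([-u[1],u[0]])
    o=(P[...,:2]-piv)@u; r=-(P[...,:2]-piv)@l
    m=(z>.083)&(z<.098)&(o>.215)&(o<.26)&(r>.0)&(r<.1)
    n,lb,s,c=cv2.connectedComponentsWithStats(m.astype(np.uint8))
    for i in range(1,n):
        if s[i,4]>12:
            k=lb==i; oc,rc=o[k].mean(),r[k].mean(); print("lever blob",s[i],"out",oc.round(4),"right",rc.round(4),"omax",o[k].max().round(4),"open angle",np.arctan2(rc-.024,oc-.096).round(3))
if __name__=="__main__":
    for n in("side4","side5"):
        d=np.load(n+".npz"); lever(d["im"],d["D"])
    d=np.load("side0.npz"); lever(d["im"],d["D"],-141.65)
    im,D=read_camera("side"); P=cloud("side",D)
    for v,u in[(226,213),(222,216),(217,222),(213,227)]: print(P[v,u].round(3),np.round(armco(P[v,u],-97.2),4))
    for v,u in[(207,215),(210,222),(211,226)]: print("finger",P[v,u].round(3),np.round(armco(P[v,u],-97.2),4))
E
python3 lever.py
```

```text
lever blob [209 219  13  12 106] out 0.2313 right 0.0696 omax 0.2409 open angle 0.325
lever blob [209 219  13  12 105] out 0.2315 right 0.0697 omax 0.2411 open angle 0.325
[ 0.48  -0.024  0.092] [ 0.2407 -0.0711]
[ 0.485 -0.012  0.094] [ 0.2278 -0.0674]
[0.496 0.006 0.094] [ 0.2082 -0.0589]
[0.505 0.024 0.093] [ 0.1899 -0.0517]
finger [ 0.484 -0.011  0.124] [ 0.2273 -0.069 ]
finger [ 0.496 -0.009  0.117] [ 0.2235 -0.0569]
finger [ 0.503 -0.011  0.115] [ 0.2241 -0.0496]
```

Run:
```python
from h import *
A=-97.2
for z in(.0776,.09,.1,.11): print(z,[np.round(proj("side",[*hold(.222,r,A),z]),1) for r in(.05,.069)])
im,D=read_camera("side"); P=cloud("side",D)
for u in(216,220,224):
  for v in range(204,222,2): print((u,v),im[v,u],np.round([*armco(P[v,u],A),P[v,u,2]],4))
p,R,s=tool(); print(R.round(4),p)
```

```text
0.0776 [array([225.9, 228.5]), array([215.7, 228. ])]
0.09 [array([225.9, 222.7]), array([215.6, 222.1])]
0.1 [array([225.9, 217.9]), array([215.6, 217.4])]
0.11 [array([225.9, 213.1]), array([215.5, 212.6])]
(216, 204) [137 128 115] [ 0.2251 -0.0675  0.1292]
(216, 206) [138 129 116] [ 0.2271 -0.0672  0.1262]
(216, 208) [137 128 115] [ 0.2261 -0.0674  0.1216]
(216, 210) [132 124 111] [ 0.2246 -0.0677  0.1167]
(216, 212) [113 106  95] [ 0.2187 -0.0686  0.1094]
(216, 214) [164 140 111] [ 0.0284 -0.0963  0.0008]
(216, 216) [170 145 114] [ 0.0408 -0.0946  0.0023]
(216, 218) [126 114 105] [ 0.2143 -0.0693  0.0944]
(216, 220) [116 110 107] [ 0.2235 -0.068   0.0954]
(220, 204) [137 129 115] [ 0.224  -0.0604  0.129 ]
(220, 206) [138 129 115] [ 0.2265 -0.0601  0.1263]
(220, 208) [138 129 116] [ 0.2249 -0.0603  0.1214]
(220, 210) [137 129 115] [ 0.226  -0.0602  0.1179]
(220, 212) [113 106  95] [ 0.2174 -0.0614  0.1091]
(220, 214) [127 116 103] [ 0.1966 -0.0642  0.0936]
(220, 216) [116 110 108] [ 0.2057 -0.063   0.0943]
(220, 218) [115 110 108] [ 0.2113 -0.0623  0.0932]
(220, 220) [108 102 100] [ 0.218  -0.0614  0.0927]
(224, 204) [137 128 115] [ 0.2263 -0.0529  0.1307]
(224, 206) [137 129 115] [ 0.2257 -0.053   0.1263]
(224, 208) [137 129 116] [ 0.2265 -0.0529  0.1227]
(224, 210) [137 128 115] [ 0.2243 -0.0532  0.1174]
(224, 212) [114 107  96] [ 0.2191 -0.0538  0.1105]
(224, 214) [115 109 103] [ 0.1951 -0.0568  0.0932]
(224, 216) [109 104 101] [ 0.2008 -0.0561  0.0921]
(224, 218) [95 90 88] [ 0.2025 -0.0559  0.0887]
(224, 220) [92 86 85] [ 0.2031 -0.0558  0.0848]
[[ 2.300e-03 -1.252e-01 -9.921e-01]
 [-4.000e-04 -9.921e-01  1.252e-01]
 [-1.000e+00  1.000e-04 -2.300e-03]] [0.49519509 0.01486156 0.1027144 ]
```

Run:
```python
from h import *
A=-97.2
print("bar bottom front",np.round(proj("side",[*hold(.205,.06,A),.100]),1),"top front",np.round(proj("side",[*hold(.205,.06,A),.118]),1))
im,D=read_camera("side"); P=cloud("side",D)
for v in range(180,204,2): print((205,v),im[v,205],np.round([*armco(P[v,205],A),P[v,205,2]],4), (220,v),np.round([*armco(P[v,220],A),P[v,220,2]],4))
b=[(P[v,190],v) for v in range(196,216,2)]
for q,v in b: print("bar col190",v,np.round([*armco(q,A),q[2]],4))
d=np.load("side0.npz"); im,D=d["im"],d["D"]
# start pose: gripper visible?
im,D=read_camera("side"); cv2.imwrite("pics/g5.png",cv2.resize(im[170:235,190:260],None,fx=10,fy=9,interpolation=cv2.INTER_CUBIC)[...,::-1])
```

```text
bar bottom front [221.6 213.2] top front [221.6 204.7]
(205, 180) [31 31 34] [ 0.2964 -0.074   0.2073] (220, 180) [ 0.2949 -0.0506  0.2079]
(205, 182) [31 31 33] [ 0.2949 -0.0743  0.2032] (220, 182) [ 0.2945 -0.0507  0.2043]
(205, 184) [135 127 115] [ 0.2937 -0.0746  0.1992] (220, 184) [ 0.29   -0.0513  0.1988]
(205, 186) [139 131 117] [ 0.2926 -0.0749  0.1952] (220, 186) [ 0.2936 -0.0509  0.197 ]
(205, 188) [140 132 117] [ 0.2882 -0.0757  0.1896] (220, 188) [ 0.292  -0.0511  0.1927]
(205, 190) [140 131 118] [ 0.2886 -0.0757  0.1863] (220, 190) [ 0.2872 -0.0517  0.187 ]
(205, 192) [139 131 117] [ 0.2855 -0.0764  0.1812] (220, 192) [ 0.2876 -0.0517  0.1836]
(205, 194) [139 131 117] [ 0.2882 -0.076   0.179 ] (220, 194) [ 0.2891 -0.0515  0.1808]
(205, 196) [140 132 118] [ 0.2874 -0.0762  0.1749] (220, 196) [ 0.2872 -0.0518  0.1763]
(205, 198) [140 131 118] [ 0.2872 -0.0763  0.1712] (220, 198) [ 0.2832 -0.0524  0.1707]
(205, 200) [166 142 112] [-0.0401 -0.1335  0.0011] (220, 200) [ 0.2248 -0.0602  0.1375]
(205, 202) [132 127 123] [ 0.2011 -0.0915  0.1197] (220, 202) [ 0.2263 -0.0601  0.1342]
bar col190 196 [-0.0582 -0.1748  0.001 ]
bar col190 198 [-0.047  -0.1726  0.001 ]
bar col190 200 [ 0.1948 -0.1209  0.119 ]
bar col190 202 [ 0.2034 -0.1192  0.1192]
bar col190 204 [ 0.2066 -0.1186  0.1167]
bar col190 206 [ 0.2043 -0.1193  0.1113]
bar col190 208 [ 0.2044 -0.1194  0.1071]
bar col190 210 [ 0.2066 -0.1191  0.1041]
bar col190 212 [ 0.0267 -0.1582  0.0014]
bar col190 214 [ 0.0369 -0.1561  0.0016]
```

View pics/g5.png

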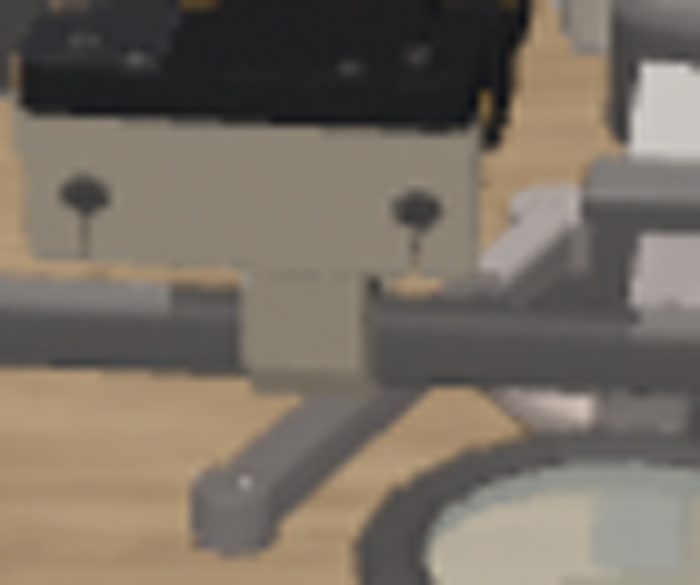

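The side crop shows the fingertip ending at z≈0.109 and the gripper body's underside at about 0.170. That is roughly 30 mm higher than the tool pose and `tip_reach` imply, so the fingers slid over the lever. The lever tip at (213,226) has not moved. I will go back along the bar, lower the tool in steps and check the tip height by depth.

```bash
python3 -m crank '[{"fingers":-0.63,"tx":0,"ty":0,"tz":0.15,"roll":0},{"fingers":-0.63,"tx":0,"ty":0,"tz":0.35,"roll":0},{"fingers":-0.63,"tx":0,"ty":0,"tz":0.55,"roll":0},{"fingers":-0.63,"tx":0,"ty":0,"tz":0.75,"roll":0},{"fingers":-0.63,"tx":0,"ty":0,"tz":0.95,"roll":0},{"fingers":-0.63,"tx":0,"ty":0,"tz":1.15,"roll":0},{"fingers":-0.63,"tx":0.1,"ty":0,"tz":1.15,"roll":0},{"fingers":-0.63,"tx":0.3,"ty":0,"tz":1.15,"roll":0}]' 20
cat > tip.py <<'E'
from side import *
from lever import lever
A=-97.2
im,D=read_camera("side"); np.savez("sideL.npz",im=im,D=D); P=cloud("side",D)
p,R,s=tool(); o0,t0=armco(p,A)
a=np.radians(A); u=np.array([np.cos(a),np.sin(a)]); l=np.array([-u[1],u[0]]); o=(P[...,:2]-piv)@u; t=(P[...,:2]-piv)@l; z=P[...,2]
m=(abs(t-t0)<.008)&(o>.214)&(o<.235)&(z>.03)&(z<.16); b=(abs(t-t0)<.03)&(o>.265)&(o<.31)&(z>.1)
print("finger n",m.sum(),"z lo/hi",np.percentile(z[m],[3,97]).round(4) if m.any() else None,"body bottom",np.percentile(z[b],2).round(4))
print("tcp",p.round(4),"out/left",np.round([o0,t0],4),s["opening"].round(4),"F",s["contact_force"].round(1),"qd",np.abs(s["qvel"]).max().round(3))
lens_side(im,D,(.544,-.075)); lever(im,D); bur_side(im,D)
E
python3 tip.py
```

```text
time: 14.7
tool_pos: [0.4486, 0.0209, 0.0903]
tool_rot: [3.081, 1.571, -0.186]
contact_force: [1.3, 3.8, 3.1]
opening: 0.0167
finger n 105 z lo/hi [0.0955 0.1234] body bottom 0.159Traceback (most recent call last):
  File "tip.py", line 9, in <module>
    print("tcp",p.round(4),"out/left",np.round([o0,t0],4),s["opening"].round(4),"F",s["contact_force"].round(1),"qd",np.abs(s["qvel"]).max().round(3))
                                                          ^^^^^^^^^^^^^^^^^^
AttributeError: 'float' object has no attribute 'round'
```

```bash
sed -i 's/s\["opening"\].round(4)/round(s["opening"],4)/' tip.py; python3 -m crank '[{"fingers":-0.63,"tx":0.1,"ty":0,"tz":0,"roll":0},{"fingers":-0.63,"tx":0.2,"ty":0,"tz":0,"roll":0},{"fingers":-0.63,"tx":0.3,"ty":0,"tz":0,"roll":0},{"fingers":-0.63,"tx":0.4,"ty":0,"tz":0,"roll":0},{"fingers":-0.63,"tx":0.46,"ty":0,"tz":0,"roll":0},{"fingers":-0.63,"tx":0.46,"ty":0,"tz":0,"roll":0},{"fingers":-0.63,"tx":0.46,"ty":0,"tz":0,"roll":0},{"fingers":-0.63,"tx":0.46,"ty":0,"tz":0,"roll":0}]' 20
python3 tip.py
python3 - <<'E'
from h import *
im,D=read_camera("side"); P=cloud("side",D)
for u in(197,200,203):
  for v in range(208,232,2): print((u,v),im[v,u],np.round([*armco(P[v,u],-97.2),P[v,u,2]],4))
E
python3 mark.py -97.2 2
```

```text
time: 15.75
tool_pos: [0.4484, 0.0208, 0.072]
tool_rot: [0.309, 1.57, -2.958]
contact_force: [1.6, 3.6, -3.2]
opening: 0.0169
finger n 92 z lo/hi [0.0759 0.1045] body bottom 0.141
tcp [0.4484 0.0208 0.072 ] out/left [ 0.1998 -0.1079] 0.0171 F [ 1.1  3.4 -1.9] qd 0.002
side lens [ 0.5467 -0.0728] dir -96.92 dist 0.2804 127 rms 0.0051
lever blob [199 217   3   8  19] out 0.2226 right 0.0977 omax 0.2273 open angle 0.527
lever blob [209 218  13  13 108] out 0.2311 right 0.0695 omax 0.2421 open angle 0.325
bur [548.1 -51.8] [88.2 34.5] dir -97.18
(197, 208) [139 131 117] [ 0.286  -0.0902  0.1515]
(197, 210) [139 131 117] [ 0.2871 -0.09    0.1484]
(197, 212) [140 132 118] [ 0.2879 -0.09    0.1451]
(197, 214) [140 131 117] [ 0.2853 -0.0906  0.1398]
(197, 216) [136 128 114] [ 0.2252 -0.1026  0.1025]
(197, 218) [137 129 115] [ 0.2242 -0.1029  0.0977]
(197, 220) [137 129 116] [ 0.2244 -0.103   0.0937]
(197, 222) [138 129 116] [ 0.225  -0.103   0.0898]
(197, 224) [128 120 108] [ 0.2224 -0.1037  0.0841]
(197, 226) [113 107  95] [ 0.2111 -0.106   0.0731]
(197, 228) [174 149 117] [ 0.0993 -0.1284 
[... 1014 characters left out ...]
(203, 222) [164 140 110] [ 0.0696 -0.1201  0.001 ]
(203, 224) [164 139 108] [ 0.0789 -0.1186  0.0012]
(203, 226) [173 149 118] [ 0.0863 -0.1173  0.0004]
(203, 228) [177 152 120] [ 0.095  -0.1159  0.0004]
(203, 230) [168 142 111] [ 0.1079 -0.1136  0.0031]
top clip n 6 out mean/lo/hi 0.1983 [0.1969 0.1992] t 0.0564 | bar n 58 mean 0.1981 [0.192  0.2046] ray 0.1981
side clip n 13 out mean/lo/hi 0.2002 [0.1984 0.2025] t 0.0586 | bar n 362 mean 0.2022 [0.1943 0.2063] ray 0.2041
top clip n 6 out mean/lo/hi 0.1983 [0.1969 0.1992] t 0.0564 | bar n 59 mean 0.1983 [0.1922 0.2048] ray 0.1982
side clip n 14 out mean/lo/hi 0.1997 [0.1984 0.2013] t 0.0587 | bar n 366 mean 0.2023 [0.1947 0.2069] ray 0.2043
```

```bash
python3 -m crank '[{"fingers":-0.63,"tx":0,"ty":0,"tz":-0.15,"roll":0},{"fingers":-0.63,"tx":0,"ty":0,"tz":-0.3,"roll":0},{"fingers":-0.63,"tx":0,"ty":0,"tz":-0.45,"roll":0},{"fingers":-0.63,"tx":0,"ty":0,"tz":-0.6,"roll":0},{"fingers":-0.63,"tx":0,"ty":0,"tz":-0.75,"roll":0},{"fingers":-0.63,"tx":0,"ty":0,"tz":-0.9,"roll":0},{"fingers":-0.63,"tx":0,"ty":0,"tz":-1.05,"roll":0},{"fingers":-0.63,"tx":0,"ty":0,"tz":-1.2,"roll":0}]' 20
python3 tip.py
```

```text
time: 17.05
tool_pos: [0.4961, 0.0148, 0.0719]
tool_rot: [0.088, 1.569, 3.104]
contact_force: [-3.3, 3.7, 0.9]
opening: 0.0168
finger n 91 z lo/hi [0.0762 0.1036] body bottom 0.1142
tcp [0.4969 0.0146 0.0719] out/left [ 0.1998 -0.059 ] 0.0171 F [-2.3  3.2 -0.5] qd 0.02
side lens [ 0.5467 -0.0729] dir -96.93 dist 0.2805 129 rms 0.0051
lever blob [215 218  20  16 114] out 0.2275 right 0.0544 omax 0.2479 open angle 0.227
bur [548.4 -50.9] [90.3 34.4] dir -97.14
```

```bash
python3 -m crank '[{"fingers":-0.63,"tx":0,"ty":0,"tz":-0.05,"roll":0},{"fingers":-0.63,"tx":0,"ty":0,"tz":-0.1,"roll":0},{"fingers":-0.63,"tx":0,"ty":0,"tz":-0.15,"roll":0},{"fingers":-0.63,"tx":0,"ty":0,"tz":-0.2,"roll":0},{"fingers":-0.63,"tx":0,"ty":0,"tz":-0.25,"roll":0},{"fingers":-0.63,"tx":0,"ty":0,"tz":-0.3,"roll":0},{"fingers":-0.63,"tx":0,"ty":0,"tz":-0.35,"roll":0},{"fingers":-0.63,"tx":0,"ty":0,"tz":-0.35,"roll":0}]' 20
python3 tip.py
python3 -m crank '[{"fingers":-0.63,"tx":0,"ty":0,"tz":-0.02,"roll":0},{"fingers":-0.63,"tx":0,"ty":0,"tz":-0.04,"roll":0},{"fingers":-0.63,"tx":0,"ty":0,"tz":-0.06,"roll":0},{"fingers":-0.63,"tx":0,"ty":0,"tz":-0.08,"roll":0},{"fingers":-0.63,"tx":0,"ty":0,"tz":-0.08,"roll":0},{"fingers":-0.63,"tx":0,"ty":0,"tz":-0.08,"roll":0},{"fingers":-0.63,"tx":0,"ty":0,"tz":-0.08,"roll":0},{"fingers":-0.63,"tx":0,"ty":0,"tz":-0.08,"roll":0}]' 20
python3 tip.py
```

```text
time: 18.1
tool_pos: [0.5105, 0.013, 0.0721]
tool_rot: [3.053, 1.57, -0.214]
contact_force: [-1.5, 4.1, -1.3]
opening: 0.0171
finger n 70 z lo/hi [0.0827 0.1051] body bottom 0.1119
tcp [0.5105 0.013  0.0721] out/left [ 0.1998 -0.0453] 0.0169 F [-1.6  3.6 -1.6] qd 0.003
side lens [ 0.5467 -0.0727] dir -96.93 dist 0.2802 129 rms 0.0052
lever blob [223 220  10   7  44] out 0.2251 right 0.0489 omax 0.2289 open angle 0.19
bur [547.9 -51.4] [88.9 35.1] dir -97.23
time: 19.15
tool_pos: [0.5134, 0.0126, 0.0721]
tool_rot: [2.868, 1.571, -0.399]
contact_force: [-2.3, 3.7, -1.3]
opening: 0.0172
finger n 58 z lo/hi [0.0857 0.1048] body bottom 0.1117
tcp [0.5134 0.0126 0.0721] out/left [ 0.1998 -0.0424] 0.0169 F [-2.9  3.4 -0.9] qd 0.002
side lens [ 0.5467 -0.0728] dir -96.93 dist 0.2804 128 rms 0.0051
lever blob [224 220  10   7  35] out 0.2247 right 0.0465 omax 0.2275 open angle 0.173
bur [548.2 -51.1] [90.  34.5] dir -97.17
```

```bash
python3 -m crank '[{"fingers":-0.63,"tx":0,"ty":0,"tz":-0.01,"roll":0},{"fingers":-0.63,"tx":0,"ty":0,"tz":-0.02,"roll":0},{"fingers":-0.63,"tx":0,"ty":0,"tz":-0.03,"roll":0},{"fingers":-0.63,"tx":0,"ty":0,"tz":-0.04,"roll":0},{"fingers":-0.63,"tx":0,"ty":0,"tz":-0.05,"roll":0},{"fingers":-0.63,"tx":0,"ty":0,"tz":-0.05,"roll":0},{"fingers":-0.63,"tx":0,"ty":0,"tz":-0.05,"roll":0},{"fingers":-0.63,"tx":0,"ty":0,"tz":-0.05,"roll":0}]' 20
python3 tip.py; python3 mark.py -97.2 1
python3 -m crank '[{"fingers":-0.63,"tx":0,"ty":0,"tz":-0.01,"roll":0},{"fingers":-0.63,"tx":0,"ty":0,"tz":-0.02,"roll":0},{"fingers":-0.63,"tx":0,"ty":0,"tz":-0.03,"roll":0},{"fingers":-0.63,"tx":0,"ty":0,"tz":-0.03,"roll":0},{"fingers":-0.63,"tx":0,"ty":0,"tz":-0.03,"roll":0},{"fingers":-0.63,"tx":0,"ty":0,"tz":-0.03,"roll":0},{"fingers":-0.63,"tx":0,"ty":0,"tz":-0.03,"roll":0},{"fingers":-0.63,"tx":0,"ty":0,"tz":-0.03,"roll":0}]' 20
python3 tip.py; python3 mark.py -97.2 1
```

```text
time: 20.2
tool_pos: [0.5153, 0.0124, 0.0721]
tool_rot: [2.66, 1.571, -0.607]
contact_force: [-3.4, 3.6, -0.2]
opening: 0.0171
finger n 50 z lo/hi [0.0881 0.1045] body bottom 0.1117
tcp [0.5153 0.0124 0.0721] out/left [ 0.1998 -0.0405] 0.017 F [-3.   3.2 -0.6] qd 0.002
side lens [ 0.5467 -0.0727] dir -96.93 dist 0.2803 129 rms 0.0051
lever blob [226 220   7   6  23] out 0.2251 right 0.0453 omax 0.2271 open angle 0.163
bur [549.2 -50.5] [90.5 34.6] dir -96.98
time: 21.3
tool_pos: [0.5159, 0.0123, 0.0721]
tool_rot: [0.178, 1.569, -3.089]
contact_force: [-5.0, 3.2, 2.2]
opening: 0.0168
finger n 48 z lo/hi [0.0899 0.1047] body bottom 0.1117
tcp [0.5159 0.0123 0.0721] out/left [ 0.1998 -0.0399] 0.0173 F [-4.9  3.6  1.8] qd 0.002
side lens [ 0.5467 -0.0728] dir -96.93 dist 0.2803 129 rms 0.0052
lever blob [226 220   7   7  25] out 0.2251 right 0.0458 omax 0.2279 open angle 0.167
bur [548.5 -50.9] [89.6 34.8] dir -97.12Traceback (most recent call last):
  File "mark.py", line 12, in <module>
    vv,uu=np.where(q); R=np.array([onplane(n,x,y,.118)[:2]-piv for x,y in zip(uu,vv)])@u   # bar top face rays
                         ~~~~~~~~~~~~~~~~~~~~~~~~~~~~~~~~~~~~~~~~~~~~~~~~~~~~~~~~~~~~~^~
ValueError: matmul: Input operand 1 has a mismatch in its core dimension 0, with gufunc signature (n?,k),(k,m?)->(n?,m?) (size 2 is different from 0)
Traceback (most recent call last):
  File "mark.py", line 12, in <module>
    vv,uu=np.where(q); R=np.array([onplane(n,x,y,.118)[:2]-piv for x,y in zip(uu,vv)])@u   # bar top face rays
                         ~~~~~~~~~~~~~~~~~~~~~~~~~~~~~~~~~~~~~~~~~~~~~~~~~~~~~~~~~~~~~^~
ValueError: matmul: Input operand 1 has a mismatch in its core dimension 0, with gufunc signature (n?,k),(k,m?)->(n?,m?) (size 2 is different from 0)
```

```bash
python3 -m crank '[{"fingers":-0.63,"tx":0,"ty":0,"tz":-0.01,"roll":0},{"fingers":-0.63,"tx":0,"ty":0,"tz":-0.02,"roll":0},{"fingers":-0.63,"tx":0,"ty":0,"tz":-0.02,"roll":0},{"fingers":-0.63,"tx":0,"ty":0,"tz":-0.02,"roll":0},{"fingers":-0.63,"tx":0,"ty":0,"tz":-0.02,"roll":0},{"fingers":-0.63,"tx":0,"ty":0,"tz":-0.02,"roll":0},{"fingers":-0.63,"tx":0,"ty":0,"tz":-0.02,"roll":0},{"fingers":-0.63,"tx":0,"ty":0,"tz":-0.02,"roll":0}]' 20
python3 tip.py; sed -i 's/for n in("top","side"):/for n in("side",):/' mark.py; python3 mark.py -97.2 3
python3 - <<'E'
from h import *
# front bar face (z .102-.112) left part, clip ; bystanders
A=-97.2
for k in range(3):
    im,D=read_camera("side"); P=cloud("side",D); a=np.radians(A); u=np.array([np.cos(a),np.sin(a)]); l=np.array([-u[1],u[0]]); o=(P[...,:2]-piv)@u; t=(P[...,:2]-piv)@l; z=P[...,2]
    m=(z>.103)&(z<.113)&(t>-.015)&(t<.032)&(abs(o-.2)<.02); c=(im.max(-1)<60)&(abs(t-.058)<.006)&(abs(o-.199)<.02)&(z>.098)&(z<.12)
    print("bar front",m.sum(),np.median(o[m]).round(4),"mid",(np.median(o[m])-.007).round(4),"clip",np.median(o[c]).round(4))
# lever candidates near the leg, z .08-.097
m=(z>.08)&(z<.097)&(t<-.008)&(t>-.09)&(o>.1)&(o<.26); h,_,_=np.histogram2d(o[m],-t[m],bins=[np.arange(.1,.27,.02),np.arange(.0,.1,.01)]); print(h.astype(int))
t0=np.load("top0.npz"); im,D=read_camera("top")
for n,r in {"dish":(228,98,314,140),"brush":(180,263,225,298)}.items():
    x0,y0,x1,y1=r; print(n,"mean abs pix change",np.abs(im[y0:y1,x0:x1].astype(int)-t0["im"][y0:y1,x0:x1]).mean().round(2))
E
```

```text
time: 22.4
tool_pos: [0.5159, 0.0123, 0.072]
tool_rot: [0.109, 1.568, 3.125]
contact_force: [-7.2, 3.2, 3.2]
opening: 0.0173
finger n 47 z lo/hi [0.089  0.1048] body bottom 0.1118
tcp [0.5159 0.0123 0.072 ] out/left [ 0.1998 -0.0398] 0.0167 F [-7.6  4.   3.6] qd 0.002
side lens [ 0.5466 -0.0731] dir -96.95 dist 0.2807 129 rms 0.0052
lever blob [226 220   8   7  28] out 0.2246 right 0.0456 omax 0.2267 open angle 0.166
bur [547.4 -51.6] [89.4 34.6] dir -97.33
side clip n 14 out mean/lo/hi 0.1999 [0.1982 0.2018] t 0.0586 | bar n 125 mean 0.2023 [0.1954 0.2063] ray 0.2042
side clip n 14 out mean/lo/hi 0.1999 [0.1987 0.201 ] t 0.0587 | bar n 129 mean 0.2025 [0.195 0.207] ray 0.2046
side clip n 13 out mean/lo/hi 0.2002 [0.1992 0.2012] t 0.0586 | bar n 124 mean 0.2023 [0.1954 0.2066] ray 0.2043
bar front 98 0.2048 mid 0.1978 clip 0.1995
bar front 96 0.2048 mid 0.1978 clip 0.1998
bar front 95 0.2051 mid 0.1981 clip 0.2002
[[ 2  0  0  0  0  0  0  0  0]
 [ 0  0  0  0  0  0  0  0  0]
 [ 0  0  0  0  0  0  0  0  0]
 [ 0  0  0  0  0  0  0  0  0]
 [ 0  0  0  0  0  0  0  0  0]
 [ 0  2  4  0  0  0  0  0  0]
 [ 0  0  0  0 24  0  0  0  0]
 [ 0  0  0  0  0  0  0  0  0]]
dish mean abs pix change 5.62
brush mean abs pix change 6.98
```

```bash
python3 -m crank '[{"fingers":-0.66,"tx":0,"ty":-0.005,"tz":0,"roll":0},{"fingers":-0.69,"tx":0,"ty":-0.015,"tz":0,"roll":0},{"fingers":-0.75,"tx":0,"ty":-0.025,"tz":0,"roll":0},{"fingers":-0.8,"tx":0,"ty":-0.025,"tz":0,"roll":0},{"fingers":-0.8,"tx":0,"ty":-0.025,"tz":0,"roll":0},{"fingers":-0.8,"tx":0,"ty":-0.025,"tz":0,"roll":0},{"fingers":-0.8,"tx":0,"ty":-0.025,"tz":0,"roll":0},{"fingers":-0.8,"tx":0,"ty":-0.025,"tz":0,"roll":0}]' 10
python3 tip.py
python3 - <<'E'
from h import *
A=-97.2; a=np.radians(A); u=np.array([np.cos(a),np.sin(a)]); l=np.array([-u[1],u[0]])
for k in range(3):
    im,D=read_camera("side"); P=cloud("side",D); o=(P[...,:2]-piv)@u; t=(P[...,:2]-piv)@l; z=P[...,2]
    m=(z>.103)&(z<.113)&(t>-.015)&(t<.032)&(abs(o-.2)<.02); c=(im.max(-1)<60)&(abs(t-.058)<.006)&(abs(o-.199)<.02)&(z>.098)&(z<.12)
    print("bar mid",(np.median(o[m])-.007).round(4),"clip",np.median(o[c]).round(4))
t0=np.load("top0.npz"); im,D=read_camera("top")
for I,DD in((t0["im"],t0["D"]),(im,D)):
    P=cloud("top",DD); z=P[...,2]
    for n,r in {"dish":(228,98,314,140),"brush":(180,263,225,298)}.items():
        x0,y0,x1,y1=r; m=np.zeros(z.shape,bool); m[y0:y1,x0:x1]=1; m&=(z>.008)&(z<.05); print(n,m.sum(),P[m].mean(0).round(4)[:2])
E
```

```text
time: 23.8
tool_pos: [0.5161, 0.0136, 0.072]
tool_rot: [-0.088, 1.568, 2.929]
contact_force: [-7.3, 6.3, 3.7]
opening: 0.0137
finger n 48 z lo/hi [0.09   0.1037] body bottom 0.1116
tcp [0.5161 0.0136 0.072 ] out/left [ 0.1984 -0.0399] 0.0137 F [-7.4  5.5  3.6] qd 0.002
side lens [ 0.5466 -0.0731] dir -96.94 dist 0.2806 129 rms 0.0052
lever blob [226 219   9   7  32] out 0.2226 right 0.0449 omax 0.2255 open angle 0.164
bur [548.4 -50.9] [90.1 35.3] dir -97.13
bar mid 0.1979 clip 0.199
bar mid 0.198 clip 0.2003
bar mid 0.1981 clip 0.1994
dish 830 [0.7248 0.0721]
brush 648 [0.341  0.2315]
dish 823 [0.7251 0.0723]
brush 646 [0.3411 0.2313]
```

```bash
python3 -m crank '[{"fingers":-0.8,"tx":0,"ty":0.01,"tz":0,"roll":0},{"fingers":-0.8,"tx":0,"ty":0.015,"tz":0,"roll":0},{"fingers":-0.8,"tx":0,"ty":0.015,"tz":0,"roll":0},{"fingers":-0.8,"tx":0,"ty":0.015,"tz":0,"roll":0},{"fingers":-0.8,"tx":0,"ty":0.015,"tz":0,"roll":0},{"fingers":-0.8,"tx":0,"ty":0.015,"tz":0,"roll":0},{"fingers":-0.8,"tx":0,"ty":0.015,"tz":0,"roll":0},{"fingers":-0.8,"tx":0,"ty":0.015,"tz":0,"roll":0}]' 10
python3 tip.py
python3 - <<'E'
from h import *
A=-97.2; a=np.radians(A); u=np.array([np.cos(a),np.sin(a)]); l=np.array([-u[1],u[0]])
for k in range(3):
    im,D=read_camera("side"); P=cloud("side",D); o=(P[...,:2]-piv)@u; t=(P[...,:2]-piv)@l; z=P[...,2]
    m=(z>.103)&(z<.113)&(t>-.015)&(t<.032)&(abs(o-.2)<.02); c=(im.max(-1)<60)&(abs(t-.058)<.006)&(abs(o-.199)<.02)&(z>.098)&(z<.12)
    print("bar mid",(np.median(o[m])-.007).round(4),"clip",np.median(o[c]).round(4))
print(hand_in())
E
```

```text
time: 25.05
tool_pos: [0.5161, 0.0136, 0.072]
tool_rot: [-0.353, 1.568, 2.663]
contact_force: [-6.7, 8.2, 3.2]
opening: 0.0139
finger n 45 z lo/hi [0.0884 0.1038] body bottom 0.1116
tcp [0.5161 0.0136 0.072 ] out/left [ 0.1985 -0.0399] 0.0139 F [-6.1  8.3  3.3] qd 0.002
side lens [ 0.5467 -0.073 ] dir -96.92 dist 0.2806 127 rms 0.0049
lever blob [226 219   9   7  32] out 0.2221 right 0.045 omax 0.224 open angle 0.165
bur [548.5 -51.4] [89.1 35.1] dir -97.1
bar mid 0.1982 clip 0.2002
bar mid 0.198 clip 0.2001
bar mid 0.198 clip 0.2002
the job is handed in; nothing more can be done
None
```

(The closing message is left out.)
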